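# Top up the spring-fed spacer-ring magazine from behind the bottles

### The arm

A 6-joint arm with a two-finger parallel gripper is mounted at the origin on a cart in front of the work surface, level with it; the furniture and walls round the work are solid. World frame = base frame: x ahead of the robot, y to its left, z up, the work surface at z = 0. Lengths are in mm, angles in degrees, forces in N, time in s.
With the tool pointing down it reaches from about 375 to 975 mm from the base axis. Payload 3.8 kg.
Tool frame: the origin (TCP) lies at the centre of the arm's flange, where the gripper is bolted on; the fingertips stand 166 mm ahead of it and the grasp point (between the pads) lies 147 mm ahead of it; z points along the fingers, y is the line along which they close (so a half turn about z gives the same grasp; the last joint's range is limited). The gripper opens to 88 mm and grips with 3 to 60 N. Pads are 18 mm wide; open, the fingers measure 123 mm over their backs; the gripper's body (75 mm by 187 mm) begins 45 mm behind the grasp point.
Start: joints at [-78.26, 15.12, 91.902, -0, 72.978, -2.114], TCP at [161.624, -655.36, 404.706] pointing down, gripper open.
Joint ranges: [-150.88, 150.88], [-54.13, 125.18], [17.81, 147.31], [-75.09, 255.09], [0, 152.58], [-146.25, 146.25]. Speed limits (degrees/s): [147.25, 147.25, 180, 180, 180, 180].

### API

Orientations are given as a 3x3 rotation matrix whose columns are the frame's x, y, z axes.
In Python, from bench import observe, capture, bot gives the robot as it stands.
- The arm moves only by the shell command python3 -m creep 'ROWS' [FORCE]. ROWS is a JSON object of lists of equal length, an entry for each row: "grip": the opening, from -1 (shut) to 1 (fully open); "offset": the shift along the tool's x, y, z in units of 500 mm (1.0 is 500 mm), a list of three; "twist": the turn, a rotation vector about the tool's x, y, z in units of pi rad (1.0 is pi rad), a list of three. A call has 1 to 12 rows; each row is the pose to reach, as a shift and turn from the pose commanded when the call began, along the tool's axes at that moment, turning the shorter way round; what a row does not reach only later rows make up. A row lasts 1/12 s, in which the tool goes at most 41.7 mm and 7.16 degrees, less where a joint would pass 70% of its speed; a pose out of reach is approached as far as the arm can. A call with a number of a shift or a turn outside -1 to 1 is refused whole. A call with a gripper value outside its range is refused whole. The fingers move at their own pace and stop on an object; FORCE is the grip in N (left out, the last holds). Time passes only in rows, so rows that repeat a pose let the fingers close. It gives the time, the measured TCP pose, the force, the opening and the grip force at its end, in the units of the state.
- observe(): the state, without advancing time (a new reading comes with each control period).
- capture(name): name is "scene" or "top" or "wrist"; returns a dict with "frame" (384x512x3 uint8, red, green, blue), "fx", "fy", "cx", "cy" (pixels), "rvec" (rotation vector, rad) and "tvec" (3), from world to camera coordinates, as OpenCV has them; the wrist camera has in their place "hand_eye" (4x4, takes a point from camera to tool coordinates, whose origin is the TCP and whose axes are the flange's). Camera axes: x right, y down, z forward; pixel columns grow to the right and rows downward; lengths in mm; the calibration is good to about 2 mm. A picture is of the moment at which its call begins: read the wrist's pose just before it. There is no depth.
- bot.finish_job(): hands the job in; it is judged then, once.
The state is a dict: "time_s": time; "joint_positions": joint angles; "dq": joint speeds; "effort": joint torques, N m; "eef_pos": TCP position; "eef_rot": TCP orientation; "force": force on the tool from outside, world axes, zero at the start; "wrist_torque": the same for the moment, N m; "finger_gap": finger opening in mm; "grip_force": force on a finger pad.
Only numpy, scipy, OpenCV 4.12 (cv2) and the standard library are available. Lean on these libraries where they do the work, as an engineer would, in place of code of your own. Each camera call takes 0.05 s, during which the arm holds its last target. There are 200 camera calls.

### The job

Top up the spring-fed ring magazine with the two steel spacer rings that lie at the back of the grey caddy. First clear the two things standing right in front of the rings (only those two) into the white tray, upright; then press the rings one after the other down into the magazine until each snaps under both brass catches; and at last stand the two cleared things back, each upright in the very place it came from. Leave the lens cap and whatever stands in front of it alone.

Things in the scene. Friction and masses are not known exactly. Their poses are not given: they have to be found in the camera images.
- caddy: grey caddy, 136 x 206 mm, fixed; origin: centre of underside, x to its back, y left, yaw within 9 deg. Floor 6 mm up. Three bays at y = -66, 0, 66 mm, each with a front place (x = -40, things standing) and a back place (x = 6, things lying). Walls 36 mm above the floor at y = +-33, +-99, x -14 to 66 leave a ring 10 mm at its sides; 37 mm are free behind it. Other ribs, lips: 9 mm above floor
- resist_bottle: brown dropper bottle with black cap, 42 mm diameter, 85 mm tall (straight body up to about 55 mm), about 0.16 kg, loose, standing in a front place of the caddy; origin at the centre of its underside, z up. Which front place it stands in changes
- ipa_bottle: white dropper bottle with blue cap, 36 mm diameter, 75 mm tall (straight body up to about 45 mm), about 0.16 kg, loose, standing in a front place of the caddy; origin at the centre of its underside, z up
- eyepiece: black microscope eyepiece, 40 mm tall, 34 mm diameter at its wide upper part, narrower below, 0.08 kg, loose, standing in a front place of the caddy; origin at the centre of its underside, z up
- ring_a: plain steel spacer ring, 42 mm outer diameter, 14 mm thick (upper edge bevelled, straight side up to 11 mm), 0.22 kg, loose, lying in a back place of the caddy behind a standing thing (2 to 10 mm apart, no room for a finger between them); origin at the centre of its underside, z up
- ring_b: a second steel spacer ring just like ring_a (42 x 14 mm), in another back place; either may be loaded first
- lens_cap: black round lens cap, 33 mm diameter, 11 mm thick, lying in the remaining back place of the caddy; stays there. Origin at the centre of its underside
- tray: low white tray, 92 x 160 mm, fixed; origin: centre of underside, long side along its y; floor 4 mm, rim 14 mm above the origin, walls 4 mm. Room for two things along y, at about y = -38 and +38 mm. Tray and magazine may swap sides: one left, one right of the aligner, which stands between (240 mm tall, world x 0.43 to 0.69 m, y -0.27 to 0.10; microscopes from x 0.69, above z 0.25)
- magazine: fixed spring-fed magazine, base 104 x 70 mm; origin: centre of underside; stack axis z. Brass spring catches at +-x; 4 guide rods (tops 86 mm up) leave a ring 1.5 mm play; y sides open for fingers. A ring rests on the catches' bevels with underside 74 mm up; pressed (up to 20 N) to underside 46 mm it snaps in, then sits at 48 mm, top against the catches (62 mm). The next ring goes in on top alike
- follower (a joint): black spring plate of the magazine that carries the ring stack; slides down: 0 = empty, plate top 61 mm above the magazine's origin; 0.013 = one ring under the catches; 0.027 = two; stop at 0.031. Spring 5.4 N at 0, 8.7 N at 0.027

How it is judged (in metres and radians):
On the way, in this order (a step that is already met when the one before it is completed fails the run):
1. the two things that stood in front of the rings stand upright and released in the tray, the third and the rings are where they were (((x of resist_bottle in the frame of tray between -0.042 and 0.042 m and y of resist_bottle in the frame of tray between -0.076 and 0.076 m and z of resist_bottle in the frame of tray between 0 and 0.01 m and angle between resist_bottle's own z axis and vertical below 0.1 rad and contact force between the fingers and resist_bottle below 0.3 N) or (distance of resist_bottle from where it was at the start of the episode below 0.015 m and angle between resist_bottle's own z axis and vertical below 0.1 rad)) and ((x of ipa_bottle in the frame of tray between -0.042 and 0.042 m and y of ipa_bottle in the frame of tray between -0.076 and 0.076 m and z of ipa_bottle in the frame of tray between 0 and 0.01 m and angle between ipa_bottle's own z axis and vertical below 0.1 rad and contact force between the fingers and ipa_bottle below 0.3 N) or (distance of ipa_bottle from where it was at the start of the episode below 0.015 m and angle between ipa_bottle's own z axis and vertical below 0.1 rad)) and ((x of eyepiece in the frame of tray between -0.042 and 0.042 m and y of eyepiece in the frame of tray between -0.076 and 0.076 m and z of eyepiece in the frame of tray between 0 and 0.01 m and angle between eyepiece's own z axis and vertical below 0.1 rad and contact force between the fingers and eyepiece below 0.3 N) or (distance of eyepiece from where it was at the start of the episode below 0.015 m and angle between eyepiece's own z axis and vertical below 0.1 rad)) and horizontal distance between each of ring_a, ring_b and resist_bottle above 0.062 m and horizontal distance between each of ring_a, ring_b and ipa_bottle above 0.062 m and horizontal distance between each of ring_a, ring_b and eyepiece above 0.062 m and distance of each of ring_a, ring_b from where it was at the start of the episode below 0.012 m), for 0.2 s.
2. one ring is under both catches of the magazine and released (((x of ring_a in the frame of magazine between -0.005 and 0.005 m and y of ring_a in the frame of magazine between -0.005 and 0.005 m and z of ring_a in the frame of magazine between 0.02 and 0.0515 m and angle between ring_a's own z axis and vertical below 0.12 rad and contact force between the fingers and ring_a below 0.3 N) or (x of ring_b in the frame of magazine between -0.005 and 0.005 m and y of ring_b in the frame of magazine between -0.005 and 0.005 m and z of ring_b in the frame of magazine between 0.02 and 0.0515 m and angle between ring_b's own z axis and vertical below 0.12 rad and contact force between the fingers and ring_b below 0.3 N)) and value of joint follower above 0.0105 m), for 0.2 s.
3. both rings are under the catches and released (x of ring_a in the frame of magazine between -0.005 and 0.005 m and y of ring_a in the frame of magazine between -0.005 and 0.005 m and z of ring_a in the frame of magazine between 0.02 and 0.0515 m and angle between each of ring_a, ring_b's own z axis and vertical below 0.12 rad and contact force between the fingers and ring_a below 0.3 N and x of ring_b in the frame of magazine between -0.005 and 0.005 m and y of ring_b in the frame of magazine between -0.005 and 0.005 m and z of ring_b in the frame of magazine between 0.02 and 0.0515 m and contact force between the fingers and ring_b below 0.3 N and value of joint follower above 0.0235 m), for 0.2 s.
At the end, for the whole second after the job is handed in: both rings lie level under the magazine's catches (underside at most 51.5 mm up, within 5 mm of its axis in x and y, follower over 23.5 mm down); bottles and eyepiece upright within 15 mm of where each began, lens cap within 12 mm; all released and at rest (all of step 3 and distance of each of resist_bottle, ipa_bottle, eyepiece from where it was at the start of the episode below 0.015 m and angle between each of resist_bottle, ipa_bottle, eyepiece's own z axis and vertical below 0.1 rad and contact force between the fingers and resist_bottle below 0.3 N and contact force between the fingers and ipa_bottle below 0.3 N and contact force between the fingers and eyepiece below 0.3 N and distance of lens_cap from where it was at the start of the episode below 0.012 m and linear speed of each of resist_bottle, ipa_bottle, eyepiece, ring_a, ring_b below 0.02 m/s); the robot touches nothing.
It fails at once if a bottle or the eyepiece was tipped over (angle between any of resist_bottle, ipa_bottle, eyepiece's own z axis and vertical above 0.7 rad).
It fails at once if the lens cap was disturbed (distance of lens_cap from where it was at the start of the episode above 0.02 m).
It fails at once if the thing in front of the lens cap was taken away (horizontal distance between lens_cap and resist_bottle above 0.068 m and horizontal distance between lens_cap and ipa_bottle above 0.068 m and horizontal distance between lens_cap and eyepiece above 0.068 m).
It also fails if it takes over 152 s, if anything falls off the work surface, if the arm or the gripper's body presses on something with over 40 N, if the wrist force passes 120 N, or if a joint passes its speed limit or range.

## Working session

There is one attempt and no reset: what is moved stays moved. The work goes in short steps, Python scripts to look and compute and a shell command to move; the robot and the scene stay as the last step left them, time stands still between calls to the robot, and variables do not carry over. Pictures are saved under pics/ and viewed, at most 14 in all, crops included, and the job is handed in when it is done.

```bash
ls; mkdir -p pics; cat > h.py <<'E'
import numpy as np,cv2,json
from bench import observe,capture,bot
def save(n,fn):
    o=observe();c=capture(n);cv2.imwrite('pics/'+fn+'.png',c['frame'][:,:,::-1]);
    d={k:np.array(v).tolist() for k,v in c.items() if k!='frame'};d['o']={k:np.array(v).tolist() for k,v in o.items()}
    json.dump(d,open('pics/'+fn+'.json','w'));return c['frame'],d
def pose(d):
    "camera->world R,t"
    if 'hand_eye' in d:
        T=np.eye(4);T[:3,:3]=d['o']['eef_rot'];T[:3,3]=d['o']['eef_pos'];M=T@np.array(d['hand_eye']);return M[:3,:3],M[:3,3]
    R=cv2.Rodrigues(np.array(d['rvec'],float))[0];return R.T,-R.T@np.array(d['tvec'],float).ravel()
def ray(d,u,v,z):
    R,t=pose(d);r=R@np.array([(u-d['cx'])/d['fx'],(v-d['cy'])/d['fy'],1]);return t+r*(z-t[2])/r[2]
def proj(d,p):
    R,t=pose(d);q=R.T@(np.array(p,float)-t);return q[0]/q[2]*d['fx']+d['cx'],q[1]/q[2]*d['fy']+d['cy']
def load(fn): return cv2.imread('pics/'+fn+'.png'),json.load(open('pics/'+fn+'.json'))
E
python3 - <<'E'
from h import *
for n in('scene','top','wrist'):
    f,d=save(n,n+'0');print(n,pose(d)[1].round(),pose(d)[0][:,2].round(2),d['fx'])
print(d['o'])
print(d['hand_eye'])
a=[cv2.imread('pics/%s0.png'%n) for n in('scene','top')]
cv2.imwrite('pics/both.png',cv2.resize(np.hstack(a),(800,300)))
E
```

```text
pics
scene [-332.  610.  686.] [ 0.68 -0.54 -0.5 ] 427.4169998949151
top [437. -31. 974.] [ 0.11 -0.02 -0.99] 359.1174470948936
wrist [ 226. -638.  383.] [-0.25 -0.06 -0.97] 265.4634962051037
{'time_s': 0.1, 'joint_positions': [-78.26045286081852, 15.162918887443219, 91.97265700121099, -0.0006032160508918915, 72.97817464314637, -2.114411297801379], 'dq': [0.12104416604556863, -0.04483747108775319, -0.17589243315312686, 0.021315252061784185, -0.007218299513822754, 0.040229947420452584], 'effort': [0.00017590927200217266, -50.361868143081665, -35.80705761909485, 0.07309623062610626, 0.023335572914220393, -5.86863029639062e-05], 'eef_pos': [161.55820758815045, -655.0601238484109, 403.5420884380827], 'eef_rot': [[0.9709084825516908, 0.23945051113381263, -0.0004137957572988301], [0.2394508603359289, -0.9709065429352726, 0.0019417440255257692], [6.319459120287498e-05, -0.0019843394954156077, -0.9999980291996631]], 'force': [0.6835259121566721, 0.9082600374419525, -0.6150410573519614], 'wrist_torque': [0.017980971208929965, 0.0026403066786780086, 0.027358950549662628], 'grip_force': 0.0, 'finger_gap': 88.43609421454526}
[[3.707431052088986e-05, -0.96610882539615, -0.25813511213541934, 66.2292410433231], [0.999999999167243, 4.0221332092840484e-05, -6.910619013972359e-06, -1.0506097234027623], [1.7058948088407175e-05, -0.2581351116642493, 0.966108826082795, 21.022720115314087], [0.0, 0.0, 0.0, 1.0]]
```

View pics/top0.png

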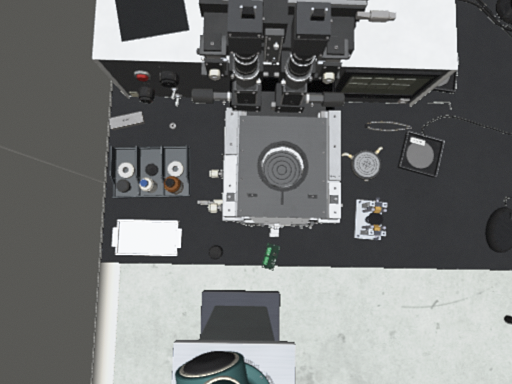

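View pics/scene0.png

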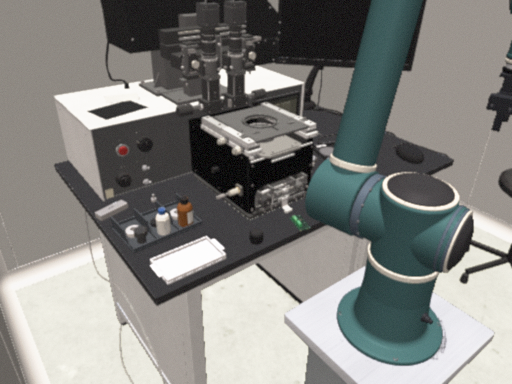

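The top view shows the caddy at left (≈150,171), with the eyepiece in the left bay at (124,186) in front of a ring. The white IPA bottle (147,185) is in the middle in front of the lens cap, and the brown resist bottle (173,184) is on the right in front of a ring. The tray is at (148,237) and the magazine at (371,218). The eyepiece and the resist bottle are the two to clear.

```bash
python3 - <<'E'
from h import *
im,d=load('top0')
for n,u,v,z in[('ringL',125,170,20),('ringR',176,169,20),('cap',152,170,17),('eyep',124,186,46),('ipa',145,184,81),('res',173,184,91),('tray',148,237,14),('mag',371,218,80)]:
    print(n,ray(d,u,v,z).round(0))
hsv=cv2.cvtColor(im,cv2.COLOR_BGR2HSV)
m=((hsv[...,2]>215)&(hsv[...,1]<40)).astype(np.uint8);m[:,200:]=0;m[:210]=0;m[262:]=0
c=max(cv2.findContours(m,0,2)[0],key=cv2.contourArea);r=cv2.minAreaRect(c);print(r)
b=np.array([ray(d,u,v,10)for u,v in cv2.boxPoints(r)]);print(b.round(),b.mean(0))
E
```

```text
ringL [598. 303.  20.]
ringR [603. 167.  20.]
cap [600. 232.  17.]
eyep [551. 294.  46.]
ipa [553. 230.  81.]
res [553. 158.  91.]
tray [421. 234.  14.]
mag [ 480. -336.   80.]
((146.4587860107422, 237.35462951660156), (68.73858642578125, 34.635894775390625), 1.2730300426483154)
[[375. 328.  10.]
 [466. 332.  10.]
 [466. 150.  10.]
 [374. 148.  10.]] [420.15167206 239.23016585  10.        ]
```

```bash
python3 -m creep '{"grip":[1,1,1,1,1,1,1,1,1,1,1,1],"offset":[[0.81,-0.45,-0.032],[0.81,-0.45,-0.032],[0.81,-0.45,-0.032],[0.81,-0.45,-0.032],[0.81,-0.45,-0.032],[0.81,-0.45,-0.032],[0.81,-0.45,-0.032],[0.81,-0.45,-0.032],[0.81,-0.45,-0.032],[0.81,-0.45,-0.032],[0.81,-0.45,-0.032],[0.81,-0.45,-0.032]],"twist":[[0,0,0.077],[0,0,0.077],[0,0,0.077],[0,0,0.077],[0,0,0.077],[0,0,0.077],[0,0,0.077],[0,0,0.077],[0,0,0.077],[0,0,0.077],[0,0,0.077],[0,0,0.077]]}'
python3 - <<'E'
from h import *
f,d=save('wrist','w1');print(d['o']['eef_pos'],d['o']['eef_rot'])
E
```

```text
time_s: 1.15
eef_pos: [504.7, -335.6, 420.8]
eef_rot: [[1.0, 0.005, 0.002], [0.005, -1.0, 0.002], [0.002, -0.002, -1.0]]
force: [-0.0, -0.4, 1.2]
finger_gap: 87.9
grip_force: 0.0
[504.6885539657769, -335.55051989076946, 420.77006065765767] [[0.9999856698626953, 0.004818585036405985, 0.002332661034841533], [0.004813393385955198, -0.9999859376388698, 0.0022261555701186793], [0.0023433551520385533, -0.0022148956538069263, -0.9999948014484246]]
```

View pics/w1.png

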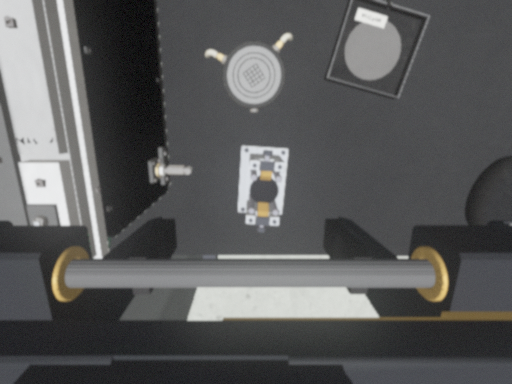

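The wrist view shows the magazine at (264,187): brass catches at (266,175) and (263,209), the black follower between them at about (264,190), and a white base with slight yaw. Next I'll measure it more exactly.

```bash
python3 - <<'E'
from h import *
im,d=load('w1')
cv2.imwrite('pics/w1c.png',cv2.resize(im[130:240,215:315],(545,600),interpolation=cv2.INTER_CUBIC))
hsv=cv2.cvtColor(im,cv2.COLOR_BGR2HSV)
g=((hsv[...,0]>10)&(hsv[...,0]<30)&(hsv[...,1]>100)).astype(np.uint8);g[:,:220]=0;g[:,310:]=0;g[:140]=0;g[235:]=0
for c in cv2.findContours(g,0,2)[0]:
    if cv2.contourArea(c)>15:
        r=cv2.minAreaRect(c);print('gold',r,ray(d,*r[0],62).round(1))
E
```

```text
gold ((263.0, 208.5), (8.0, 13.0), 0.0) [ 454.2 -351.9   62. ]
gold ((265.0, 176.0), (6.0, 8.0), 90.0) [ 498.8 -353.7   62. ]
```

View pics/w1c.png

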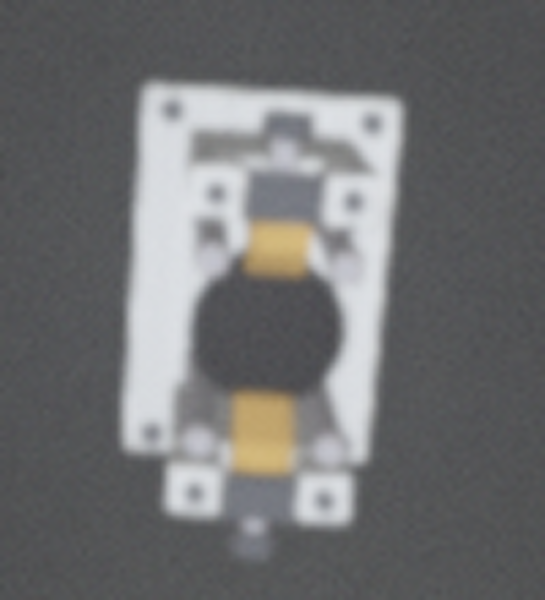

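The enlarged crop shows the rod tops at about (211,260), (347,267), (200,441) and (328,449), the follower edges at 192 and 345 around (268,333), and the base corners clearly.

```bash
python3 - <<'E'
from h import *
im,d=load('w1')
P=lambda x,y,z:ray(d,215+x/5.45,130+y/5.45,z)[:2]
r=np.array([P(*p,86)for p in[(211,260),(347,267),(200,441),(328,449)]]);print(r.round(1),r.mean(0))
print('foll',P(268,333,61),P(192,333,61),P(345,333,61))
for z in(5,10,15):
    b=np.array([P(*p,z)for p in[(143,84),(402,100),(124,452)]]);print(z,b.round(1),(b[1]+b[2])/2,np.linalg.norm(b[1]-b[0]),np.linalg.norm(b[2]-b[0]),'yaw',np.degrees(np.arctan2(*(b[0]-b[2])[::-1])))
b=np.array([P(*p,40)for p in[(195,493),(323,499),(217,193),(353,201)]]);print('screws z40',b.round(1),b.mean(0))
E
```

```text
[[ 501.7 -338.7]
 [ 500.3 -369. ]
 [ 459.2 -336.6]
 [ 457.4 -366. ]] [ 479.62902472 -352.55967768]
foll [ 478.12614893 -353.09033556] [ 478.02614594 -334.63691551] [ 478.22744487 -371.782341  ]
5 [[ 532.5 -321.1]
 [ 528.6 -391.3]
 [ 426.9 -315.3]] [ 477.73331546 -353.29643055] 70.36575240824716 105.74389001531371 yaw -3.1646162469991075
10 [[ 533.  -321.3]
 [ 529.1 -390.6]
 [ 428.7 -315.5]] [ 478.91041211 -353.05315549] 69.4748300795802 104.40503425792531 yaw -3.1646162469991084
15 [[ 533.5 -321.4]
 [ 529.6 -389.9]
 [ 430.6 -315.7]] [ 480.08750875 -352.80988042] 68.58390775091311 103.0661785005367 yaw -3.164616246999116
screws z40 [[ 428.2 -335.7]
 [ 426.7 -369.8]
 [ 508.8 -340.8]
 [ 507.  -375. ]] [ 467.67215493 -355.30878535]
```

```bash
python3 -m creep '{"grip":[1,1,1,1,1,1,1,1,1,1,1,1],"offset":[[0,0,-0.08],[0,-0.06,-0.11],[0.04,-1,-0.11],[0.04,-1,-0.11],[0.04,-1,-0.11],[0.04,-1,-0.11],[0.04,-1,-0.11],[0.04,-1,-0.11],[0.04,-1,-0.11],[0.04,-1,-0.11],[0.04,-1,-0.11],[0.04,-1,-0.11]],"twist":[[0,0,0],[0,0,0],[0,0,0],[0,0,0],[0,0,0],[0,0,0],[0,0,0],[0,0,0],[0,0,0],[0,0,0],[0,0,0],[0,0,0]]}'
python3 -c "from bench import observe as o;print(o()['eef_pos'])"
```

```text
time_s: 2.2
eef_pos: [518.3, 106.9, 475.6]
eef_rot: [[1.0, -0.002, 0.0], [-0.002, -1.0, -0.001], [0.0, 0.001, -1.0]]
force: [0.7, -1.2, -0.0]
finger_gap: 87.8
grip_force: 0.0
[518.25161932 106.87835167 475.61219335]
```

```bash
python3 -m creep '{"grip":[1,1,1,1,1,1],"offset":[[0.1,-0.25,0.1],[0.1,-0.25,0.1],[0.1,-0.25,0.1],[0.1,-0.25,0.1],[0.1,-0.25,0.1],[0.1,-0.25,0.1]],"twist":[[0,0,0],[0,0,0],[0,0,0],[0,0,0],[0,0,0],[0,0,0]]}'
python3 - <<'E'
from h import *
f,d=save('wrist','w2');print(d['o']['eef_pos'],d['o']['eef_rot'])
E
```

```text
time_s: 2.7
eef_pos: [568.9, 230.8, 424.3]
eef_rot: [[1.0, 0.001, -0.003], [0.001, -1.0, -0.002], [-0.003, 0.002, -1.0]]
force: [-0.1, -0.6, 0.4]
finger_gap: 88.1
grip_force: 0.0
[568.8701488308175, 230.81359161634182, 424.33462292176665] [[0.9999966191061893, 0.0006689949185893161, -0.0025128115707037557], [0.0006640701672155779, -0.9999978583496834, -0.001960180313019062], [-0.0025141175398090856, 0.001958505002657631, -0.9999949217226808]]
```

View pics/w2.png

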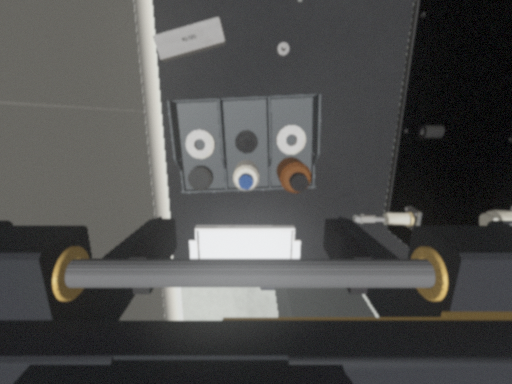

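The wrist view shows the rings at (200,144) and (291,140), the lens cap at (246,141), the eyepiece top at (201,177), the blue cap at (246,181), and the black cap at (299,183) on the brown bottle. Caddy yaw is small.

```bash
python3 - <<'E'
from h import *
im,d=load('w2');hsv=cv2.cvtColor(im,cv2.COLOR_BGR2HSV)
def blobs(m,name,z,box,mn=30):
    M=np.zeros(m.shape,np.uint8);x0,y0,x1,y1=box;M[y0:y1,x0:x1]=m[y0:y1,x0:x1]
    for c in cv2.findContours(M,cv2.RETR_EXTERNAL,2)[0]:
        if cv2.contourArea(c)>mn:
            (u,v),r=cv2.minEnclosingCircle(c);x,y,w,h=cv2.boundingRect(c)
            p=ray(d,x+w/2-.5,y+h/2-.5,z);q=ray(d,x+w-.5,y+h/2-.5,z);q0=ray(d,x-.5,y+h/2-.5,z)
            print(name,(x,y,w,h),'c',p.round(1),'dia',np.linalg.norm(q-q0).round(1))
V=hsv[...,2]
blobs(V>150,'ring',20,(175,120,225,165));blobs(V>150,'ring',20,(270,115,315,160))
blobs((hsv[...,0]>100)&(hsv[...,0]<130)&(hsv[...,1]>120),'blue',81,(225,160,270,200))
blobs(V<45,'cap',17,(228,120,268,157));blobs(V<45,'eye',46,(180,163,218,196));blobs(V<60,'resblack',91,(280,165,320,200))
blobs((hsv[...,0]<18)&(hsv[...,1]>110),'brown',50,(270,150,325,200));blobs(V>140,'white',60,(225,155,270,200))
blobs(V>190,'tray',14,(185,215,305,262))
cv2.imwrite('pics/w2c.png',cv2.resize(im[85:270,160:340],(584,600),interpolation=cv2.INTER_CUBIC))
E
```

```text
ring (185, 129, 30, 31) c [597.9 302.7  20. ] dia 42.9
ring (276, 125, 31, 30) c [604.3 172.2  20. ] dia 44.2
brown (279, 160, 32, 32) c [558.4 170.1  50. ] dia 43.5
white (232, 164, 28, 26) c [559.2 236.6  60. ] dia 37.0
tray (189, 228, 112, 31) c [439.8 239.2  14. ] dia 179.9
```

View pics/w2c.png

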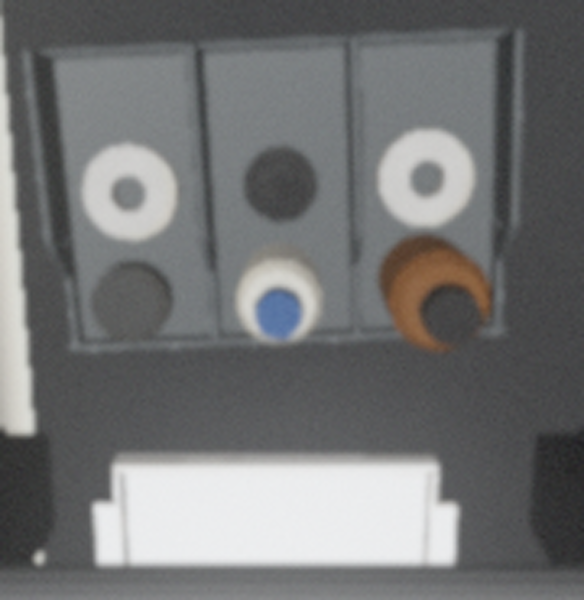

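The enlarged crop puts the eyepiece top circle at (132,302), the blue cap at (278,313) and the resist cap at (451,316), in crop pixels at scale 3.243. The tray end ledges can be seen at (93–458, 503).

```bash
python3 - <<'E'
from h import *
im,d=load('w2')
P=lambda x,y,z:ray(d,160+x/3.243-.35,85+y/3.243-.35,z).round(1)
print('eye',P(132,302,46),'w',P(172,302,46)-P(92,302,46));print('ipa',P(278,313,81));print('res',P(451,316,91),'w',P(482,316,91)-P(420,316,91))
print('cap',P(280,183,17));
for z in (15,):print('front edge',P(72,347,z),P(505,332,z)) 
print('back',P(30,52,42),P(518,33,42))
for z in(4,14):print('tray',z,P(113,458,z),P(438,458,z),P(93,505,z),P(458,505,z))
E
```

```text
eye [554.3 299.   46. ] w [  0. -34.   0.]
ipa [557.9 236.5  81. ]
res [559.1 171.8  91. ] w [  0.  -23.2   0. ]
cap [601.8 236.3  17. ]
front edge [525.7 333.9  15. ] [533.  131.6  15. ]
back [655.4 335.5  42. ] [662.8 141.4  42. ]
tray 4 [465.1 320.1   4. ] [465.1 158.    4. ] [439.5 331.6   4. ] [439.5 146.7   4. ]
tray 14 [469.4 317.9  14. ] [469.4 159.8  14. ] [444.4 329.1  14. ] [444.4 148.8  14. ]
```

```bash
python3 - <<'E'
from h import *
d2=json.load(open('pics/w2.json'));d0=json.load(open('pics/top0.json'))
print(d2['o']['joint_positions'])
for a,b in[((355,218),(198,203)),((407,131),(209,174))]:
    for z in(0,60,80,100,120,150,180):
        print(z,ray(d2,*a,z).round(0)[:2],ray(d0,*b,z).round(0)[:2])
E
```

```text
[19.776039328488295, 7.958999635824036, 98.34133335632197, -0.05930745550179991, 73.87315730941722, 109.75440950600854]
0 [477.  60.] [515. 108.]
60 [501.  86.] [510. 100.]
80 [508.  94.] [509.  97.]
100 [516. 103.] [507.  94.]
120 [524. 111.] [505.  91.]
150 [536. 124.] [503.  87.]
180 [548. 137.] [501.  82.]
0 [615.  -3.] [595.  81.]
60 [618.  32.] [585.  74.]
80 [619.  44.] [582.  72.]
100 [620.  55.] [579.  70.]
120 [621.  67.] [576.  67.]
150 [623.  84.] [571.  64.]
180 [624. 102.] [566.  60.]
```

```bash
cat > go.py <<'E'
import sys,numpy as np
from bench import observe
from scipy.spatial.transform import Rotation as Ro
x,y,z,yaw=map(float,sys.argv[1:5]);o=observe();R=np.array(o['eef_rot']);p=np.array(o['eef_pos'])
c,s=np.cos(np.radians(yaw)),np.sin(np.radians(yaw));T=np.array([[c,s,0],[s,-c,0],[0,0,-1]])
dl=R.T@(np.array([x,y,z])-p);tw=Ro.from_matrix(R.T@T).as_rotvec()
print('t',o['time_s'],'pos',p.round(1),'F',np.round(o['force'],1),'gap',round(o['finger_gap'],1),'gf',round(o['grip_force'],1),'off',(dl/500).round(4).tolist(),'tw',(tw/np.pi).round(4).tolist(),'rows',round(max(np.linalg.norm(dl)/41.7,np.degrees(np.linalg.norm(tw))/7.16),1))
E
python3 -m creep '{"grip":[0.6,0.36,0.36,0.36,0.36,0.36,0.36,0.36,0.36,0.36,0.36,0.36],"offset":[[-0.03,-0.136,0.25],[-0.03,-0.136,0.25],[-0.03,-0.136,0.25],[-0.03,-0.136,0.25],[-0.03,-0.136,0.25],[-0.03,-0.136,0.25],[-0.03,-0.136,0.25],[-0.03,-0.136,0.25],[-0.03,-0.136,0.25],[-0.03,-0.136,0.25],[-0.03,-0.136,0.25],[-0.03,-0.136,0.25]],"twist":[[0,0,-0.511],[0,0,-0.511],[0,0,-0.511],[0,0,-0.511],[0,0,-0.511],[0,0,-0.511],[0,0,-0.511],[0,0,-0.511],[0,0,-0.511],[0,0,-0.511],[0,0,-0.511],[0,0,-0.511]]}'
python3 go.py 554.3 299 260 92;python3 go.py 554.3 299 195 92
```

```text
time_s: 3.75
eef_pos: [554.4, 297.1, 302.3]
eef_rot: [[0.067, 0.998, 0.002], [0.998, -0.067, 0.0], [0.0, 0.002, -1.0]]
force: [0.5, -0.6, -0.7]
finger_gap: 59.9
grip_force: 0.0
t 3.75 pos [554.4 297.1 302.3] F [ 0.5 -0.6 -0.7] gap 59.9 gf 0.0 off [0.0038, -0.0006, 0.0846] tw [0.0006, -0.0001, -0.0325] rows 1.0
t 3.75 pos [554.4 297.1 302.3] F [ 0.5 -0.6 -0.7] gap 59.9 gf 0.0 off [0.0038, -0.0008, 0.2146] tw [0.0006, -0.0001, -0.0325] rows 2.6
```

```bash
python3 -m creep '{"grip":[0.36,0.36,0.36,0.36,0.36,0.36,-0.3,-0.5,-0.5,-0.5,-0.5,-0.5],"offset":[[0.004,0,0.07],[0.004,-0.001,0.13],[0.004,-0.001,0.17],[0.004,-0.001,0.2],[0.004,-0.001,0.214],[0.004,-0.001,0.214],[0.004,-0.001,0.214],[0.004,-0.001,0.214],[0.004,-0.001,0.214],[0.004,-0.001,0.214],[0.004,-0.001,0.214],[0.004,-0.001,0.214]],"twist":[[0,0,-0.0325],[0,0,-0.0325],[0,0,-0.0325],[0,0,-0.0325],[0,0,-0.0325],[0,0,-0.0325],[0,0,-0.0325],[0,0,-0.0325],[0,0,-0.0325],[0,0,-0.0325],[0,0,-0.0325],[0,0,-0.0325]]}' 20
python3 go.py 554.3 299 300 92
```

```text
time_s: 4.75
eef_pos: [553.9, 301.7, 195.1]
eef_rot: [[-0.031, 1.0, 0.002], [1.0, 0.031, 0.001], [0.001, 0.002, -1.0]]
force: [-1.4, -0.6, 5.6]
finger_gap: 32.6
grip_force: 20.0
t 4.75 pos [553.9 301.7 195.1] F [-1.4 -0.6  5.6] gap 32.6 gf 20.0 off [-0.0053, 0.001, -0.2098] tw [0.0006, -0.0002, -0.0011] rows 2.5
```

```bash
python3 -m creep '{"grip":[-0.5,-0.5,-0.5,-0.5,-0.5,-0.5,-0.5,-0.5,-0.5,-0.5,-0.5,-0.5],"offset":[[0,0,-0.04],[0,0,-0.1],[0,0,-0.15],[-0.009,-0.067,-0.15],[-0.018,-0.134,-0.15],[-0.027,-0.2,-0.15],[-0.035,-0.269,-0.15],[-0.035,-0.269,-0.15],[-0.035,-0.269,-0.1],[-0.035,-0.269,-0.05],[-0.035,-0.269,-0.03],[-0.035,-0.269,-0.03]],"twist":[[0,0,0],[0,0,0],[0,0,0],[0,0,0],[0,0,0],[0,0,0],[0,0,0],[0,0,0],[0,0,0],[0,0,0],[0,0,0],[0,0,0]]}'
python3 go.py 420 280 194 92
```

```text
time_s: 5.75
eef_pos: [418.0, 278.9, 205.9]
eef_rot: [[-0.032, 0.999, -0.005], [0.999, 0.032, -0.003], [-0.003, -0.005, -1.0]]
force: [0.3, -0.7, -0.7]
finger_gap: 33.2
grip_force: 20.0
t 5.75 pos [418.  278.9 205.9] F [ 0.3 -0.7 -0.7] gap 33.2 gf 20.0 off [0.0022, 0.0041, 0.0238] tw [-0.0017, 0.001, -0.0011] rows 0.3
```

```bash
python3 -m creep '{"grip":[-0.5,-0.5,-0.5,0.36,0.36,0.36,0.36,0.36,0.36,0.36],"offset":[[0,0.002,0.012],[0,0.003,0.023],[0,0.003,0.023],[0,0.003,0.023],[0,0.003,0.023],[0,0.003,0.023],[0,0.003,-0.02],[0,0.003,-0.1],[0,0.003,-0.18],[0,0.003,-0.18]],"twist":[[0,0,0],[0,0,0],[0,0,0],[0,0,0],[0,0,0],[0,0,0],[0,0,0],[0,0,0],[0,0,0],[0,0,0]]}'
python3 go.py 559 171.5 300 92;python3 go.py 559 171.5 194 92
```

```text
time_s: 6.58
eef_pos: [424.1, 281.7, 307.6]
eef_rot: [[-0.031, 0.999, 0.013], [0.999, 0.031, 0.008], [0.007, 0.013, -1.0]]
force: [1.4, 1.1, -0.0]
finger_gap: 59.9
grip_force: 0.0
t 6.5833 pos [424.1 281.7 307.6] F [ 1.4  1.1 -0. ] gap 59.9 gf 0.0 off [-0.2287, 0.2625, 0.017] tw [0.0042, -0.0023, -0.0012] rows 4.2
t 6.5833 pos [424.1 281.7 307.6] F [ 1.4  1.1 -0. ] gap 59.9 gf 0.0 off [-0.2303, 0.2597, 0.229] tw [0.0042, -0.0023, -0.0012] rows 5.0
```

```bash
python3 -m creep '{"grip":[0.4,0.4,0.4,0.4,0.4,0.4,0.4,0.4,0.4],"offset":[[-0.06,0.066,0],[-0.12,0.132,0],[-0.18,0.198,0],[-0.228,0.264,0],[-0.228,0.264,0],[-0.228,0.264,0],[-0.228,0.264,0],[-0.228,0.264,0],[-0.228,0.264,0]],"twist":[[0,0,0],[0,0,0],[0,0,0],[0,0,0],[0,0,0],[0,0,0],[0,0,0],[0,0,0],[0,0,0]]}'
python3 go.py 559 171.5 194 92
python3 - <<'E'
from h import *
f,d=save('wrist','w3')
E
```

```text
time_s: 7.33
eef_pos: [555.2, 170.9, 298.5]
eef_rot: [[-0.033, 0.999, -0.001], [0.999, 0.033, 0.0], [0.0, -0.001, -1.0]]
force: [-0.4, 0.2, -0.1]
finger_gap: 61.4
grip_force: 0.0
t 7.3333 pos [555.2 170.9 298.5] F [-0.4  0.2 -0.1] gap 61.4 gf 0.0 off [0.0009, 0.0078, 0.209] tw [-0.0003, -0.0, -0.0007] rows 2.5
```

View pics/w3.png

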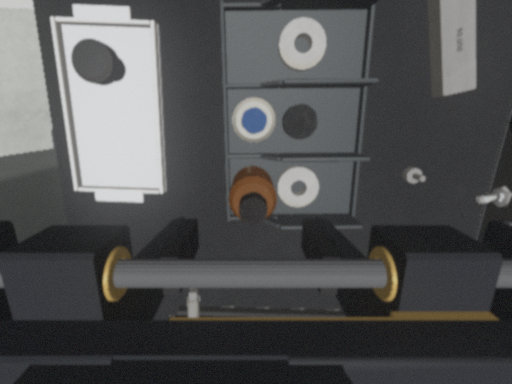

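The wrist view shows the eyepiece upright in the tray at (97,62), the resist bottle under the gripper with its cap at (253,205), and the rings at (303,43) and (298,187).

```bash
python3 - <<'E'
from h import *
im,d=load('w3');V=cv2.cvtColor(im,cv2.COLOR_BGR2HSV)[...,2]
for n,(x0,y0,x1,y1) in dict(L=(270,10,335,76),R=(268,163,330,211)).items():
    M=np.zeros(V.shape,np.uint8);M[y0:y1,x0:x1]=V[y0:y1,x0:x1]>150
    c=max(cv2.findContours(M,0,2)[0],key=cv2.contourArea);x,y,w,h=cv2.boundingRect(c)
    print(n,(x,y,w,h),ray(d,x+w/2-.5,y+h/2-.5,20),ray(d,x+w-.5,y,20)[0]-ray(d,x-.5,y,20)[0])
print('res',ray(d,253,205,91),'ipa',ray(d,255,120,81),'tray c',[ray(d,u,v,14).round(1) for u,v in[(54,20),(159,22),(74,191),(166,191)]])
E
```

```text
L (279, 17, 47, 53) [596.41536044 302.90867263  20.        ] 40.189817078426245
R (278, 167, 41, 40) [603.24623674 173.39699964  20.        ] 40.221018746494906
res [557.32540597 175.98551205  91.        ] ipa [556.67394625 236.72325694  81.        ] tray c [array([378. , 315.6,  14. ]), array([470.3, 317. ,  14. ]), array([374.2, 159.5,  14. ]), array([469. , 162.6,  14. ])]
```

```bash
python3 -m creep '{"grip":[0.4,0.4,0.4,0.4,0.4,0.4,-0.1,-0.2,-0.2,-0.2,-0.2,-0.2],"offset":[[0.004,0.006,0.05],[0.004,0.006,0.11],[0.004,0.006,0.16],[0.004,0.006,0.19],[0.004,0.006,0.207],[0.004,0.006,0.207],[0.004,0.006,0.207],[0.004,0.006,0.207],[0.004,0.006,0.207],[0.004,0.006,0.207],[0.004,0.006,0.207],[0.004,0.006,0.207]],"twist":[[0,0,0],[0,0,0],[0,0,0],[0,0,0],[0,0,0],[0,0,0],[0,0,0],[0,0,0],[0,0,0],[0,0,0],[0,0,0],[0,0,0]]}' 20
python3 go.py 422 203 270 92
```

```text
time_s: 8.38
eef_pos: [560.1, 172.3, 196.8]
eef_rot: [[-0.031, 1.0, 0.002], [1.0, 0.031, 0.001], [0.001, 0.002, -1.0]]
force: [-2.1, 0.6, 6.8]
finger_gap: 41.5
grip_force: 20.0
t 8.3833 pos [560.1 172.3 196.8] F [-2.1  0.6  6.8] gap 41.5 gf 20.0 off [0.0701, -0.2738, -0.147] tw [0.0007, -0.0003, -0.0012] rows 3.8
```

```bash
python3 -m creep '{"grip":[-0.2,-0.2,-0.2,-0.2,-0.2,-0.2,-0.2,-0.2,-0.2,-0.2,-0.2,-0.2],"offset":[[0,0,-0.04],[0,0,-0.1],[0,0,-0.15],[0,-0.067,-0.15],[0.02,-0.134,-0.15],[0.05,-0.2,-0.15],[0.07,-0.274,-0.15],[0.07,-0.274,-0.15],[0.07,-0.274,-0.1],[0.07,-0.274,-0.05],[0.07,-0.274,-0.02],[0.07,-0.274,-0.02]],"twist":[[0,0,0],[0,0,0],[0,0,0],[0,0,0],[0,0,0],[0,0,0],[0,0,0],[0,0,0],[0,0,0],[0,0,0],[0,0,0],[0,0,0]]}'
python3 go.py 422 203 195.5 92
```

```text
time_s: 9.38
eef_pos: [419.3, 201.7, 201.9]
eef_rot: [[-0.031, 0.999, -0.006], [1.0, 0.031, -0.003], [-0.003, -0.006, -1.0]]
force: [-0.0, -1.2, -1.8]
finger_gap: 41.4
grip_force: 20.0
t 9.3833 pos [419.3 201.7 201.9] F [-0.  -1.2 -1.8] gap 41.4 gf 20.0 off [0.0025, 0.0056, 0.0127] tw [-0.002, 0.0008, -0.0011] rows 0.2
```

```bash
python3 -m creep '{"grip":[-0.2,-0.2,-0.2,0.36,0.36,0.36,0.36,0.36,0.36,0.36,0.36,0.36],"offset":[[0,0.002,0.007],[0,0.003,0.013],[0,0.003,0.013],[0,0.003,0.013],[0,0.003,0.013],[0,0.003,0.013],[0,0.003,-0.02],[0,0.003,-0.1],[0,0.003,-0.18],[0,0.003,-0.18],[0,0.003,-0.18],[0,0.003,-0.18]],"twist":[[0,0,0],[0,0,0],[0,0,0],[0,0,0],[0,0,0],[0,0,0],[0,0,0],[0,0,0],[0,0,0],[0,0,0],[0,0,0],[0,0,0]]}'
python3 go.py 604 173 290 92
```

```text
time_s: 10.38
eef_pos: [422.9, 202.8, 295.7]
eef_rot: [[-0.031, 1.0, 0.001], [1.0, 0.031, 0.001], [0.0, 0.001, -1.0]]
force: [-0.5, -0.2, -0.6]
finger_gap: 59.7
grip_force: 0.0
t 10.3833 pos [422.9 202.8 295.7] F [-0.5 -0.2 -0.6] gap 59.7 gf 0.0 off [-0.0708, 0.3602, 0.0117] tw [0.0004, -0.0001, -0.0012] rows 4.4
```

```bash
python3 -m creep '{"grip":[0.36,0.36,0.36,0.36,0.36,0.36,0.36,0.36,0.36],"offset":[[-0.017,0.07,0.011],[-0.035,0.15,0.011],[-0.053,0.23,0.011],[-0.067,0.3,0.011],[-0.071,0.36,0.011],[-0.071,0.36,0.011],[-0.071,0.36,0.011],[-0.071,0.36,0.011],[-0.071,0.36,0.011]],"twist":[[0,0,0],[0,0,0],[0,0,0],[0,0,0],[0,0,0],[0,0,0],[0,0,0],[0,0,0],[0,0,0]]}'
python3 go.py 604 173 175 92
python3 - <<'E'
from h import *
f,d=save('wrist','w4');im,d=load('w4')
V=cv2.cvtColor(im,cv2.COLOR_BGR2HSV)[...,2]
x0,y0=[int(v) for v in proj(d,(604-35,173+30,20))];x1,y1=[int(v) for v in proj(d,(604+35,173-30,20))];print(x0,y0,x1,y1)
M=np.zeros(V.shape,np.uint8);M[y0:y1,x0:x1]=V[y0:y1,x0:x1]>150
c=max(cv2.findContours(M,0,2)[0],key=cv2.contourArea);x,y,w,h=cv2.boundingRect(c)
print((x,y,w,h),ray(d,x+w/2-.5,y+h/2-.5,20),ray(d,x+w-.5,y,20)[0]-ray(d,x-.5,y,20)[0])
E
```

```text
time_s: 11.13
eef_pos: [602.2, 172.9, 288.2]
eef_rot: [[-0.032, 0.999, -0.003], [0.999, 0.032, -0.001], [-0.001, -0.003, -1.0]]
force: [-0.4, 0.0, -0.6]
finger_gap: 59.6
grip_force: 0.0
t 11.1333 pos [602.2 172.9 288.2] F [-0.4  0.  -0.6] gap 59.6 gf 0.0 off [0.0001, 0.0044, 0.2264] tw [-0.0011, 0.0002, -0.001] rows 2.7
216 157 286 220
(231, 169, 43, 42) [603.48605677 173.35585208  20.        ] 40.598435180680326
```

View pics/w4.png

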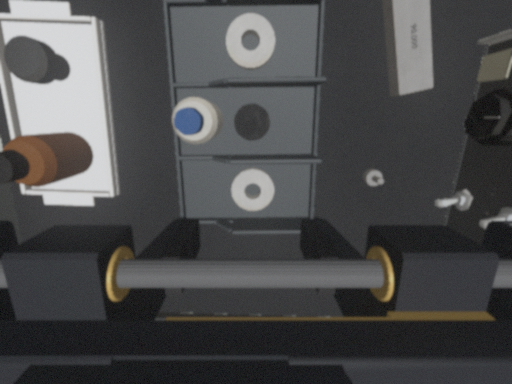

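The view shows both cleared things upright in the tray at (35,60) and (45,160), with the ring at (252,190) between the fingers.

```bash
python3 -m creep '{"grip":[0.36,0.36,0.36,0.36,0.36,0.36,0.36,0.36],"offset":[[0,0.002,0.06],[0,0.002,0.12],[0,0.002,0.17],[0,0.002,0.2],[0,0.002,0.21],[0,0.002,0.21],[0,0.002,0.21],[0,0.002,0.21]],"twist":[[0,0,0],[0,0,0],[0,0,0],[0,0,0],[0,0,0],[0,0,0],[0,0,0],[0,0,0]]}'
python3 go.py 603.7 173.2 174.5 92
```

```text
time_s: 11.85
eef_pos: [605.5, 173.3, 186.6]
eef_rot: [[-0.032, 0.999, 0.003], [1.0, 0.032, 0.001], [0.001, 0.003, -1.0]]
force: [0.3, -0.2, -0.3]
finger_gap: 59.8
grip_force: 0.0
t 11.85 pos [605.5 173.3 186.6] F [ 0.3 -0.2 -0.3] gap 59.8 gf 0.0 off [-0.0001, -0.0038, 0.0241] tw [0.0009, -0.0002, -0.0011] rows 0.3
```

```bash
python3 -m creep '{"grip":[0.36,0.36,0.36,0.36,-0.1,-0.2,-0.2,-0.2,-0.2,-0.2,-0.2],"offset":[[0,-0.003,0.012],[0,-0.003,0.022],[0,-0.003,0.024],[0,-0.003,0.024],[0,-0.003,0.024],[0,-0.003,0.024],[0,-0.003,0.024],[0,-0.003,0.024],[0,-0.003,0.024],[0,-0.003,0.024],[0,-0.003,0.024]],"twist":[[0,0,0],[0,0,0],[0,0,0],[0,0,0],[0,0,0],[0,0,0],[0,0,0],[0,0,0],[0,0,0],[0,0,0],[0,0,0]]}' 55
python3 go.py 603.7 173.2 260 92
```

```text
time_s: 12.77
eef_pos: [603.5, 172.9, 172.7]
eef_rot: [[-0.031, 1.0, 0.0], [1.0, 0.031, 0.0], [0.0, 0.0, -1.0]]
force: [-0.5, 0.4, -0.5]
finger_gap: 39.7
grip_force: 55.0
t 12.7667 pos [603.5 172.9 172.7] F [-0.5  0.4 -0.5] gap 39.7 gf 55.0 off [0.0006, 0.0004, -0.1746] tw [0.0001, -0.0, -0.0012] rows 2.1
```

```bash
python3 -m creep '{"grip":[-0.2,-0.2,-0.2,-0.2,-0.2,-0.2,-0.2,-0.2,-0.2,-0.2,-0.2,-0.2],"offset":[[0,0,-0.03],[0,0,-0.08],[0,0,-0.15],[0,0,-0.22],[0,-0.05,-0.29],[0,-0.1,-0.35],[0,-0.15,-0.42],[0,-0.2,-0.48],[0,-0.22,-0.55],[0,-0.22,-0.6],[0,-0.22,-0.61],[0,-0.22,-0.61]],"twist":[[0,0,0],[0,0,0],[0,0,0],[0,0,0],[0,0,0],[0,0,0],[0,0,0],[0,0,0.035],[0,0,0.07],[0,0,0.105],[0,0,0.14],[0,0,0.175]]}'
python3 go.py 490 -353 480 -3
```

```text
time_s: 13.77
eef_pos: [493.3, 169.6, 481.3]
eef_rot: [[0.5, 0.866, 0.006], [0.866, -0.5, 0.002], [0.004, 0.004, -1.0]]
force: [-0.7, -0.2, -3.6]
finger_gap: 39.3
grip_force: 55.0
t 13.7667 pos [493.3 169.6 481.3] F [-0.7 -0.2 -3.6] gap 39.3 gf 55.0 off [-0.9085, 0.5169, 0.0007] tw [0.0004, -0.0019, 0.35] rows 12.5
```

```bash
python3 -m creep '{"grip":[-0.2,-0.2,-0.2,-0.2,-0.2,-0.2,-0.2,-0.2,-0.2,-0.2,-0.2,-0.2],"offset":[[-0.05,0.03,0],[-0.12,0.07,0],[-0.91,0.517,0],[-0.91,0.517,0],[-0.91,0.517,0],[-0.91,0.517,0],[-0.91,0.517,0],[-0.91,0.517,0],[-0.91,0.517,0],[-0.91,0.517,0],[-0.91,0.517,0],[-0.91,0.517,0]],"twist":[[0,0,0.03],[0,0,0.06],[0,0,0.35],[0,0,0.35],[0,0,0.35],[0,0,0.35],[0,0,0.35],[0,0,0.35],[0,0,0.35],[0,0,0.35],[0,0,0.35],[0,0,0.35]]}'
python3 go.py 479 -353 400 -3.2
```

```text
time_s: 14.77
eef_pos: [491.8, -318.6, 477.0]
eef_rot: [[0.999, -0.048, -0.001], [-0.048, -0.999, 0.001], [-0.001, -0.001, -1.0]]
force: [1.1, 0.3, -1.5]
finger_gap: 39.2
grip_force: 55.0
t 14.7667 pos [ 491.8 -318.6  477. ] F [ 1.1  0.3 -1.5] gap 39.2 gf 55.0 off [-0.0221, 0.0702, 0.1539] tw [-0.0003, 0.0003, 0.0026] rows 2.0
```

```bash
python3 -m creep '{"grip":[-0.2,-0.2,-0.2,-0.2,-0.2,-0.2,-0.2,-0.2],"offset":[[-0.02,0.03,0.05],[-0.022,0.06,0.11],[-0.022,0.065,0.17],[-0.022,0.065,0.21],[-0.022,0.065,0.23],[-0.022,0.065,0.23],[-0.022,0.065,0.23],[-0.022,0.065,0.23]],"twist":[[0,0,0.002],[0,0,0.002],[0,0,0.002],[0,0,0.002],[0,0,0.002],[0,0,0.002],[0,0,0.002],[0,0,0.002]]}'
python3 go.py 479 -353 345 -3.2
python3 - <<'E'
from h import *
f,d=save('wrist','w5');cv2.imwrite('pics/w5c.png',cv2.resize(cv2.imread('pics/w5.png')[100:300,130:396],(798,600),interpolation=cv2.INTER_CUBIC))
E
```

```text
time_s: 15.43
eef_pos: [480.8, -348.7, 364.6]
eef_rot: [[0.999, -0.053, 0.002], [-0.053, -0.999, -0.002], [0.002, 0.002, -1.0]]
force: [0.2, 0.4, -1.3]
finger_gap: 39.8
grip_force: 55.0
t 15.4333 pos [ 480.8 -348.7  364.6] F [ 0.2  0.4 -1.3] gap 39.8 gf 55.0 off [-0.0032, 0.0087, 0.0391] tw [0.0005, -0.0007, 0.0009] rows 0.5
```

View pics/w5c.png

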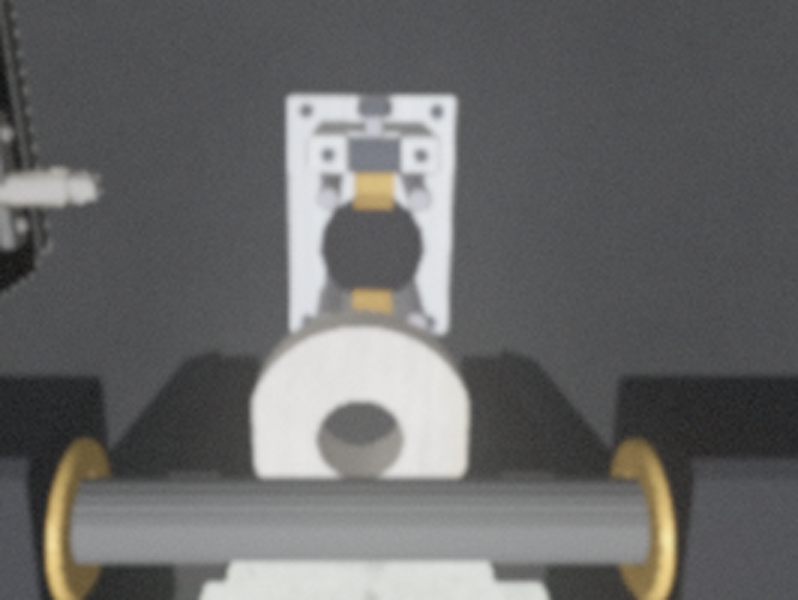

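The crop shows the ring held level: sides at cols 250 and 470, far edge at row 325, bore far edge at row 401 and bore width 317–404. The magazine follower is at (372,246), with base corners at (288,95) and (458,97). The aligner knob tip is at (102,188).

```bash
python3 - <<'E'
from h import *
im,d=load('w5');o=d['o'];T=np.array(o['eef_rot']);p=np.array(o['eef_pos'])
P=lambda x,y,z:ray(d,130+x/3-.33,100+y/3-.33,z)
zt=p[2]-152.7
for n,a in dict(far=(360,325),boreFar=(361,401),boreL=(317,440),boreR=(404,440),L=(250,410),R=(470,410)).items():
    print(n,(T.T@(P(*a,zt)-p)).round(1))
r=np.array([P(*a,86)for a in[(328,192),(418,198)]]);print('rods',r.round(1),r.mean(0))
print('foll',P(372,246,61),(P(322,246,61)-P(422,246,61))[1])
b=np.array([P(*q,8)for q in[(288,95),(458,97),(290,332),(447,332)]]);print('base',b.round(1),(b[1]+b[2])/2,np.linalg.norm(b[1]-b[0]),np.linalg.norm(b[2]-b[0]))
print('gold',P(374,190,62),P(372,300,62),P(374,208,62))
d1=json.load(open('pics/w1.json'))
for z in(60,80,100,120):print('knob',z,P(102,188,z)[:2].round(),ray(d1,190,170,z)[:2].round())
E
```

```text
far [ 20.4  -1.1 152.7]
boreFar [  6.   -0.9 152.7]
boreL [ -1.6  -8.9 152.7]
boreR [ -1.7   6.9 152.7]
L [  4.3 -20.8 152.7]
R [  4.2  18.7 152.7]
rods [[ 504.7 -338.9   86. ]
 [ 501.1 -368.2   86. ]] [ 502.89816238 -353.58794086   86.        ]
foll [ 479.91351879 -352.52839764   61.        ] 36.406294299771616
base [[ 533.1 -321.3    8. ]
 [ 528.6 -391.3    8. ]
 [ 430.  -314.4    8. ]
 [ 426.3 -384.2    8. ]] [ 479.31110076 -352.85755901    8.        ] 70.13652472717249 103.29439089263713
gold [ 500.60133656 -354.24345759   62.        ] [ 459.66180765 -351.51594238   62.        ] [ 494.09669043 -353.92777347   62.        ]
knob 60 [ 506. -257.] [ 506. -256.]
knob 80 [ 509. -263.] [ 510. -261.]
knob 100 [ 512. -270.] [ 513. -265.]
knob 120 [ 515. -277.] [ 517. -270.]
```

```bash
python3 - <<'E'
from h import *
from scipy.optimize import least_squares as ls
im,d=load('w5');T=np.array(d['o']['eef_rot']);p=np.array(d['o']['eef_pos']);zt=p[2]-152.7
G=cv2.GaussianBlur(im[...,1].astype(float),(0,0),.8)
def edge(c,lo,hi,sgn):
    g=np.diff(G[lo:hi,c])*sgn;i=int(g.argmax());
    o=0
    if 0<i<len(g)-1:
        a,b,e=g[i-1:i+2];o=.5*(a-e)/(a-2*b+e)
    return lo+i+.5+o
def fit(pts):
    q=np.array([T.T@(ray(d,u,v,zt)-p) for u,v in pts])[:,:2]
    s=ls(lambda k:np.hypot(q[:,0]-k[0],q[:,1]-k[1])-k[2],[0,0,15],loss='soft_l1',f_scale=.3);return s.x.round(2),abs(s.fun).mean().round(2)
print(G[200:250:2,250].round())
print('outer',fit([(c,edge(c,200,222,1)) for c in range(229,273)]))
print('bore',fit([(c,edge(c,226,242,-1)) for c in range(240,262)]))
E
```

```text
[170. 160. 143. 140. 169. 213. 222. 223. 223. 224. 225. 225. 225. 225.
 225. 225. 212. 149. 106. 103. 104. 104. 105. 108. 121.]
outer (array([-0.47, -1.1 , 20.66]), np.float64(0.03))
bore (array([-2.14, -1.07,  8.07]), np.float64(0.04))
```

```bash
python3 go.py 480.4 -353.8 262 -3.4; python3 -m creep '{"grip":[-0.2,-0.2,-0.2,-0.2,-0.2,-0.2,-0.2,-0.2],"offset":[[0,0.01,0.06],[0,0.01,0.12],[0,0.01,0.16],[0,0.01,0.19],[0,0.01,0.203],[0,0.01,0.203],[0,0.01,0.203],[0,0.01,0.203]],"twist":[[0,0,0.002],[0,0,0.002],[0,0,0.002],[0,0,0.002],[0,0,0.002],[0,0,0.002],[0,0,0.002],[0,0,0.002]]}'
python3 go.py 480.4 -353.8 240.7 -3.4
```

```text
t 15.4833 pos [ 480.9 -348.8  365. ] F [-0.9 -0.1 -1.1] gap 39.6 gf 55.0 off [-0.0011, 0.0096, 0.2061] tw [0.0007, -0.001, 0.002] rows 2.5
time_s: 16.15
eef_pos: [480.8, -354.2, 263.4]
eef_rot: [[0.998, -0.06, 0.003], [-0.06, -0.998, -0.002], [0.003, 0.002, -1.0]]
force: [0.0, 0.3, -1.7]
finger_gap: 39.9
grip_force: 55.0
t 16.15 pos [ 480.8 -354.2  263.4] F [ 0.   0.3 -1.7] gap 39.9 gf 55.0 off [-0.0009, -0.0008, 0.0455] tw [0.0007, -0.001, -0.0001] rows 0.5
```

```bash
python3 -m creep '{"grip":[-0.2,-0.2,-0.2,-0.2,-0.2,-0.2,-0.2,-0.2],"offset":[[0,0,0.01],[0,0,0.02],[0,0,0.03],[0,0,0.036],[0,0,0.042],[0,0,0.045],[0,0,0.045],[0,0,0.045]],"twist":[[0,0,0],[0,0,0],[0,0,0],[0,0,0],[0,0,0],[0,0,0],[0,0,0],[0,0,0]]}'
python3 go.py 480.4 -353.8 211.5 -3.4
```

```text
time_s: 16.82
eef_pos: [480.0, -353.7, 238.7]
eef_rot: [[0.998, -0.06, 0.0], [-0.06, -0.998, -0.0], [0.0, 0.0, -1.0]]
force: [1.1, -0.4, -3.2]
finger_gap: 39.7
grip_force: 55.0
t 16.8167 pos [ 480.  -353.7  238.7] F [ 1.1 -0.4 -3.2] gap 39.7 gf 55.0 off [0.0008, 0.0002, 0.0544] tw [0.0, -0.0001, -0.0002] rows 0.7
```

```bash
python3 -m creep '{"grip":[-0.3,-0.3,-0.3,-0.3,-0.3,-0.3,-0.3,-0.3],"offset":[[0,0,0.008],[0,0,0.016],[0,0,0.024],[0,0,0.032],[0,0,0.04],[0,0,0.048],[0,0,0.056],[0,0,0.056]],"twist":[[0,0,0],[0,0,0],[0,0,0],[0,0,0],[0,0,0],[0,0,0],[0,0,0],[0,0,0]]}' 60
python3 go.py 480.4 -353.8 211.5 -3.4
```

```text
time_s: 17.48
eef_pos: [480.1, -353.9, 210.4]
eef_rot: [[0.998, -0.06, 0.001], [-0.06, -0.998, -0.001], [0.001, 0.001, -1.0]]
force: [1.0, -1.2, 5.6]
finger_gap: 39.4
grip_force: 60.0
t 17.4833 pos [ 480.1 -353.9  210.4] F [ 1.  -1.2  5.6] gap 39.4 gf 60.0 off [0.0006, -0.0002, -0.0022] tw [0.0002, -0.0003, -0.0002] rows 0.0
```

```bash
python3 -m creep '{"grip":[0,0.3,0.36,0.36,0.36,0.36,0.36,0.36,0.36,0.36,0.36],"offset":[[0,0,0],[0,0,0],[0,0,0],[0,0,-0.02],[0,0,-0.06],[0,0,-0.12],[0,0,-0.18],[0,0,-0.25],[0,0,-0.31],[0,0,-0.31],[0,0,-0.31]],"twist":[[0,0,0],[0,0,0],[0,0,0],[0,0,0],[0,0,0],[0,0,0],[0,0,0],[0,0,0],[0,0,0],[0,0,0],[0,0,0]]}'
python3 go.py 490 169 481 92
python3 - <<'E'
from h import *
f,d=save('wrist','w6');im,d=load('w6')
u,v=proj(d,(479.5,-353,62));u,v=int(u),int(v);print(u,v);cv2.imwrite('pics/w6c.png',cv2.resize(im[v-50:v+50,u-50:u+50],(600,600),interpolation=cv2.INTER_CUBIC))
E
```

```text
time_s: 18.4
eef_pos: [480.3, -354.0, 369.2]
eef_rot: [[0.998, -0.06, 0.004], [-0.06, -0.998, -0.004], [0.005, 0.003, -1.0]]
force: [0.4, 0.1, -0.9]
finger_gap: 59.6
grip_force: 0.0
t 18.4 pos [ 480.3 -354.   369.2] F [ 0.4  0.1 -0.9] gap 59.6 gf 0.0 off [-0.0423, -1.0445, -0.2272] tw [0.002, -0.0003, -0.5302] rows 13.3
248 181
```

View pics/w6c.png

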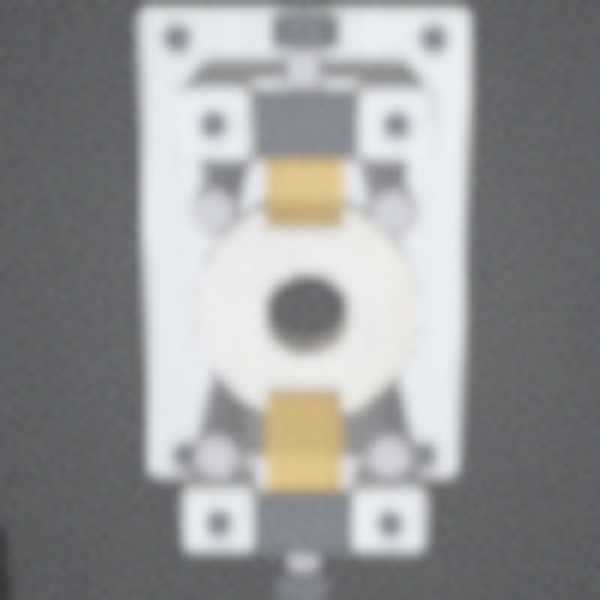

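Both brass catches overlap the ring, at rows 160–225 and 390–490, so the first ring is in. Next is the second ring.

```bash
python3 -m creep '{"grip":[0.36,0.36,0.36,0.36,0.36,0.36,0.36,0.36,0.36,0.36,0.36,0.36],"offset":[[0,0,-0.08],[0,0,-0.16],[0,-0.06,-0.22],[-0.04,-1,-0.23],[-0.04,-1,-0.23],[-0.04,-1,-0.23],[-0.04,-1,-0.23],[-0.04,-1,-0.23],[-0.04,-1,-0.23],[-0.04,-1,-0.23],[-0.04,-1,-0.23],[-0.04,-1,-0.23]],"twist":[[0,0,0],[0,0,0],[0,0,-0.035],[0,0,-0.53],[0,0,-0.53],[0,0,-0.53],[0,0,-0.53],[0,0,-0.53],[0,0,-0.53],[0,0,-0.53],[0,0,-0.53],[0,0,-0.53]]}'
python3 go.py 490 200 470 92
```

```text
time_s: 19.45
eef_pos: [487.1, 52.6, 477.3]
eef_rot: [[0.38, 0.925, -0.004], [0.925, -0.38, -0.0], [-0.002, -0.004, -1.0]]
force: [0.2, -0.2, -0.0]
finger_gap: 60.1
grip_force: 0.0
t 19.45 pos [487.1  52.6 477.3] F [ 0.2 -0.2 -0. ] gap 60.1 gf 0.0 off [0.2749, -0.1065, 0.0145] tw [-0.0013, 0.0003, -0.1352] rows 3.5
```

```bash
python3 -m creep '{"grip":[0.36,0.36,0.36,0.36,0.36,0.36,0.36,0.36,0.36,0.36,0.36,0.36],"offset":[[0.08,-0.03,0],[0.16,-0.06,0],[0.24,-0.09,0],[0.33,-0.129,0],[0.36,-0.11,0.06],[0.4,-0.08,0.12],[0.44,-0.05,0.19],[0.48,-0.02,0.26],[0.52,0,0.32],[0.547,0.015,0.354],[0.547,0.015,0.354],[0.547,0.015,0.354]],"twist":[[0,0,-0.03],[0,0,-0.06],[0,0,-0.1],[0,0,-0.135],[0,0,-0.135],[0,0,-0.135],[0,0,-0.135],[0,0,-0.135],[0,0,-0.135],[0,0,-0.135],[0,0,-0.135],[0,0,-0.135]]}'
python3 -m creep '{"grip":[0.36,0.36],"offset":[[0,0,0],[0,0,0]],"twist":[[0,0,0],[0,0,0]]}' >/dev/null
python3 go.py 598 303 172.7 92
python3 - <<'E'
from h import *
f,d=save('wrist','w7');im,d=load('w7')
V=cv2.cvtColor(im,cv2.COLOR_BGR2HSV)[...,2]
x0,y0=[int(v) for v in proj(d,(598-35,303+30,20))];x1,y1=[int(v) for v in proj(d,(598+35,303-30,20))];print(x0,y0,x1,y1)
M=np.zeros(V.shape,np.uint8);M[y0:y1,x0:x1]=V[y0:y1,x0:x1]>150
c=max(cv2.findContours(M,0,2)[0],key=cv2.contourArea);x,y,w,h=cv2.boundingRect(c)
print((x,y,w,h),ray(d,x+w/2-.5,y+h/2-.5,20),ray(d,x+w-.5,y,20)[0]-ray(d,x-.5,y,20)[0])
E
```

```text
time_s: 20.45
eef_pos: [599.3, 299.9, 298.3]
eef_rot: [[-0.029, 1.0, -0.007], [1.0, 0.029, -0.003], [-0.003, -0.007, -1.0]]
force: [0.0, -0.3, -0.3]
finger_gap: 60.2
grip_force: 0.0
t 20.6167 pos [600.3 299.9 304. ] F [-0.  -0.8  0.5] gap 60.2 gf 0.0 off [0.0063, -0.0048, 0.2626] tw [0.0004, -0.0002, -0.0021] rows 3.2
212 152 279 211
(227, 162, 40, 39) [597.28177936 305.13892515  20.        ] 39.91896064796845
```

```bash
python3 - <<'E'
from h import *
f,d=save('wrist','w8');im,d=load('w8');print(d['o']['eef_pos'])
V=cv2.cvtColor(im,cv2.COLOR_BGR2HSV)[...,2]
x0,y0=[int(v) for v in proj(d,(598-35,303+30,20))];x1,y1=[int(v) for v in proj(d,(598+35,303-30,20))];print(x0,y0,x1,y1)
M=np.zeros(V.shape,np.uint8);M[y0:y1,x0:x1]=V[y0:y1,x0:x1]>150
c=max(cv2.findContours(M,0,2)[0],key=cv2.contourArea);x,y,w,h=cv2.boundingRect(c)
print((x,y,w,h),ray(d,x+w/2-.5,y+h/2-.5,20),ray(d,x+w-.5,y,20)[0]-ray(d,x-.5,y,20)[0])
E
python3 go.py 598 303.3 172.7 92
```

```text
[600.4099576238548, 299.88224057450907, 304.5967371933205]
212 152 279 211
(227, 162, 40, 39) [597.67368506 305.15112219  20.        ] 40.00680534147568
t 20.7167 pos [600.5 299.9 304.7] F [-0.5 -0.7 -0.8] gap 59.9 gf 0.0 off [0.0066, -0.0054, 0.2641] tw [0.0008, -0.0003, -0.0022] rows 3.2
```

```bash
python3 -m creep '{"grip":[0.36,0.36,0.36,0.36,0.36,0.36,0.36,0.36,0.36],"offset":[[0.0075,-0.005,0.06],[0.0075,-0.005,0.12],[0.0075,-0.005,0.18],[0.0075,-0.005,0.22],[0.0075,-0.005,0.24],[0.0075,-0.005,0.24],[0.0075,-0.005,0.24],[0.0075,-0.005,0.24],[0.0075,-0.005,0.24]],"twist":[[0,0,-0.002],[0,0,-0.002],[0,0,-0.002],[0,0,-0.002],[0,0,-0.002],[0,0,-0.002],[0,0,-0.002],[0,0,-0.002],[0,0,-0.002]]}'
python3 go.py 598 303.8 172.7 92
```

```text
time_s: 21.47
eef_pos: [599.0, 304.4, 185.2]
eef_rot: [[-0.035, 0.999, 0.004], [0.999, 0.035, 0.002], [0.002, 0.004, -1.0]]
force: [-1.1, 0.2, -0.7]
finger_gap: 59.8
grip_force: 0.0
t 21.4667 pos [599.  304.4 185.2] F [-1.1  0.2 -0.7] gap 59.8 gf 0.0 off [-0.0011, -0.0022, 0.025] tw [0.0012, -0.0005, -0.0001] rows 0.3
```

```bash
python3 -m creep '{"grip":[0.36,0.36,0.36,0.36,-0.1,-0.2,-0.2,-0.2,-0.2,-0.2,-0.2],"offset":[[0,-0.002,0.012],[0,-0.002,0.021],[0,-0.002,0.023],[0,-0.002,0.023],[0,-0.002,0.023],[0,-0.002,0.023],[0,-0.002,0.023],[0,-0.002,0.023],[0,-0.002,0.023],[0,-0.002,0.023],[0,-0.002,0.023]],"twist":[[0,0,0],[0,0,0],[0,0,0],[0,0,0],[0,0,0],[0,0,0],[0,0,0],[0,0,0],[0,0,0],[0,0,0],[0,0,0]]}' 55
python3 go.py 490 250 480 92
```

```text
time_s: 22.38
eef_pos: [597.1, 304.3, 172.5]
eef_rot: [[-0.035, 0.999, 0.001], [0.999, 0.035, 0.001], [0.001, 0.001, -1.0]]
force: [-2.9, 1.5, 7.5]
finger_gap: 39.7
grip_force: 55.9
t 22.3833 pos [597.1 304.3 172.5] F [-2.9  1.5  7.5] gap 39.7 gf 55.9 off [-0.1006, -0.2174, -0.6153] tw [0.0002, -0.0002, -0.0001] rows 7.9
```

```bash
python3 -m creep '{"grip":[-0.2,-0.2,-0.2,-0.2,-0.2,-0.2,-0.2,-0.2,-0.2,-0.2,-0.2,-0.2],"offset":[[0,0,-0.03],[0,0,-0.08],[0,0,-0.15],[0,0,-0.22],[-0.02,-0.05,-0.29],[-0.05,-0.1,-0.35],[-0.08,-0.15,-0.42],[-0.11,-0.2,-0.48],[-0.14,-0.22,-0.55],[-0.2,-0.22,-0.6],[-0.27,-0.22,-0.61],[-0.35,-0.22,-0.61]],"twist":[[0,0,0],[0,0,0],[0,0,0],[0,0,0],[0,0,0],[0,0,0],[0,0,0],[0,0,0.035],[0,0,0.07],[0,0,0.105],[0,0,0.14],[0,0,0.175]]}'
python3 go.py 485 -353 480 -3.4
```

```text
time_s: 23.38
eef_pos: [492.5, 124.7, 480.5]
eef_rot: [[0.495, 0.869, 0.007], [0.869, -0.495, 0.002], [0.005, 0.005, -1.0]]
force: [1.5, -0.5, -2.2]
finger_gap: 40.0
grip_force: 55.0
t 23.3833 pos [492.5 124.7 480.5] F [ 1.5 -0.5 -2.2] gap 40.0 gf 55.0 off [-0.8376, 0.46, -0.0007] tw [0.0007, -0.0024, 0.354] rows 11.5
```

```bash
python3 -m creep '{"grip":[-0.2,-0.2,-0.2,-0.2,-0.2,-0.2,-0.2,-0.2,-0.2,-0.2,-0.2,-0.2],"offset":[[-0.06,0.035,0],[-0.838,0.46,0],[-0.838,0.46,0],[-0.838,0.46,0],[-0.838,0.46,0],[-0.838,0.46,0],[-0.838,0.46,0],[-0.838,0.46,0],[-0.838,0.46,0],[-0.838,0.46,0],[-0.838,0.46,0],[-0.838,0.46,0]],"twist":[[0,0,0.03],[0,0,0.354],[0,0,0.354],[0,0,0.354],[0,0,0.354],[0,0,0.354],[0,0,0.354],[0,0,0.354],[0,0,0.354],[0,0,0.354],[0,0,0.354],[0,0,0.354]]}'
python3 go.py 480.4 -353.8 365 -3.4
```

```text
time_s: 24.38
eef_pos: [485.6, -356.2, 475.8]
eef_rot: [[0.998, -0.059, -0.001], [-0.059, -0.998, -0.001], [-0.001, 0.001, -1.0]]
force: [0.0, 0.8, -1.4]
finger_gap: 40.0
grip_force: 55.0
t 24.3833 pos [ 485.6 -356.2  475.8] F [ 0.   0.8 -1.4] gap 40.0 gf 55.0 off [-0.0104, -0.0045, 0.2216] tw [0.0003, 0.0003, 0.0002] rows 2.7
```

```bash
python3 -m creep '{"grip":[-0.2,-0.2,-0.2,-0.2,-0.2,-0.2,-0.2,-0.2],"offset":[[-0.01,-0.003,0.05],[-0.01,-0.003,0.11],[-0.01,-0.003,0.17],[-0.01,-0.003,0.21],[-0.01,-0.003,0.22],[-0.01,-0.003,0.22],[-0.01,-0.003,0.22],[-0.01,-0.003,0.22]],"twist":[[0,0,0],[0,0,0],[0,0,0],[0,0,0],[0,0,0],[0,0,0],[0,0,0],[0,0,0]]}' >/dev/null
python3 - <<'E'
from h import *
from scipy.optimize import least_squares as ls
f,d=save('wrist','w9');im,d=load('w9');T=np.array(d['o']['eef_rot']);p=np.array(d['o']['eef_pos']);zt=p[2]-152.6
G=cv2.GaussianBlur(im[...,1].astype(float),(0,0),.8)
def edge(c,lo,hi,sgn):
    g=np.diff(G[lo:hi,c])*sgn;i=int(g.argmax());o=0
    if 0<i<len(g)-1:
        a,b,e=g[i-1:i+2];o=.5*(a-e)/(a-2*b+e)
    return lo+i+.5+o
def fit(pts):
    q=np.array([T.T@(ray(d,u,v,zt)-p) for u,v in pts])[:,:2]
    s=ls(lambda k:np.hypot(q[:,0]-k[0],q[:,1]-k[1])-k[2],[0,0,15],loss='soft_l1',f_scale=.3);return s.x.round(2),abs(s.fun).mean().round(2)
print('outer',fit([(c,edge(c,200,222,1)) for c in range(229,273)]))
print('bore',fit([(c,edge(c,226,242,-1)) for c in range(240,262)]))
E
python3 go.py 480.4 -353.8 262 -3.4
```

```text
outer (array([ 2.000e-02, -1.130e+00,  2.048e+01]), np.float64(0.05))
bore (array([-1.63, -1.03,  7.89]), np.float64(0.03))
t 25.1 pos [ 482.5 -351.4  368.6] F [ 0.3 -0.  -3.1] gap 39.6 gf 55.0 off [-0.0046, 0.0045, 0.2132] tw [0.0007, -0.001, 0.001] rows 2.6
```

```bash
python3 -m creep '{"grip":[-0.2,-0.2,-0.2,-0.2,-0.2,-0.2,-0.2,-0.2,-0.2],"offset":[[-0.005,0.0045,0.06],[-0.005,0.0045,0.12],[-0.005,0.0045,0.17],[-0.005,0.0045,0.195],[-0.005,0.0045,0.208],[-0.005,0.0045,0.208],[-0.005,0.0045,0.208],[-0.005,0.0045,0.208],[-0.005,0.0045,0.208]],"twist":[[0,0,0.001],[0,0,0.001],[0,0,0.001],[0,0,0.001],[0,0,0.001],[0,0,0.001],[0,0,0.001],[0,0,0.001],[0,0,0.001]]}'
python3 go.py 479.8 -353.8 240 -3.4
```

```text
time_s: 25.85
eef_pos: [480.0, -353.8, 264.2]
eef_rot: [[0.998, -0.06, 0.003], [-0.059, -0.998, -0.002], [0.003, 0.002, -1.0]]
force: [0.8, 1.2, -1.7]
finger_gap: 39.8
grip_force: 55.0
t 25.85 pos [ 480.  -353.8  264.2] F [ 0.8  1.2 -1.7] gap 39.8 gf 55.0 off [-0.0006, 0.0, 0.0484] tw [0.0007, -0.001, -0.0001] rows 0.6
```

```bash
python3 -m creep '{"grip":[-0.2,-0.2,-0.2,-0.2,-0.2,-0.2,-0.2,-0.2],"offset":[[0,0,0.01],[0,0,0.02],[0,0,0.03],[0,0,0.036],[0,0,0.042],[0,0,0.046],[0,0,0.046],[0,0,0.046]],"twist":[[0,0,0],[0,0,0],[0,0,0],[0,0,0],[0,0,0],[0,0,0],[0,0,0],[0,0,0]]}' 60
python3 go.py 479.8 -353.8 211 -3.4
```

```text
time_s: 26.52
eef_pos: [479.9, -353.4, 239.6]
eef_rot: [[0.998, -0.06, 0.002], [-0.06, -0.998, -0.001], [0.002, 0.001, -1.0]]
force: [3.8, -0.3, 0.0]
finger_gap: 39.9
grip_force: 60.0
t 26.5167 pos [ 479.9 -353.4  239.6] F [ 3.8 -0.3  0. ] gap 39.9 gf 60.0 off [-0.0002, 0.0007, 0.0573] tw [0.0003, -0.0006, -0.0001] rows 0.7
```

```bash
python3 -m creep '{"grip":[-0.3,-0.3,-0.3,-0.3,-0.3,-0.3,-0.3,-0.3,-0.3],"offset":[[0,0,0.008],[0,0,0.016],[0,0,0.024],[0,0,0.032],[0,0,0.04],[0,0,0.048],[0,0,0.056],[0,0,0.056],[0,0,0.056]],"twist":[[0,0,0],[0,0,0],[0,0,0],[0,0,0],[0,0,0],[0,0,0],[0,0,0],[0,0,0],[0,0,0]]}' 60
python3 go.py 479.8 -353.8 211 -3.4
```

```text
time_s: 27.27
eef_pos: [479.4, -353.5, 211.0]
eef_rot: [[0.998, -0.06, 0.0], [-0.06, -0.998, -0.001], [0.0, 0.001, -1.0]]
force: [3.2, -1.9, 4.1]
finger_gap: 39.1
grip_force: 60.0
t 27.2667 pos [ 479.4 -353.5  211. ] F [ 3.2 -1.9  4.1] gap 39.1 gf 60.0 off [0.0009, 0.0006, -0.0001] tw [0.0002, -0.0001, -0.0001] rows 0.0
```

```bash
python3 -m creep '{"grip":[0,0.3,0.36,0.36,0.36,0.36,0.36,0.36,0.36,0.36,0.36],"offset":[[0,0,0],[0,0,0],[0,0,0],[0,0,-0.02],[0,0,-0.06],[0,0,-0.12],[0,0,-0.18],[0,0,-0.25],[0,0,-0.31],[0,0,-0.31],[0,0,-0.31]],"twist":[[0,0,0],[0,0,0],[0,0,0],[0,0,0],[0,0,0],[0,0,0],[0,0,0],[0,0,0],[0,0,0],[0,0,0],[0,0,0]]}'
python3 - <<'E'
from h import *
f,d=save('wrist','w10');im,d=load('w10')
u,v=proj(d,(479.5,-353,62));u,v=int(u),int(v);print(u,v);cv2.imwrite('pics/w10c.png',cv2.resize(im[v-50:v+50,u-50:u+50],(600,600),interpolation=cv2.INTER_CUBIC))
E
```

```text
time_s: 28.18
eef_pos: [479.6, -353.4, 369.2]
eef_rot: [[0.998, -0.06, 0.004], [-0.06, -0.998, -0.003], [0.004, 0.003, -1.0]]
force: [0.1, -0.4, -1.1]
finger_gap: 59.7
grip_force: 0.0
249 180
```

View pics/w10c.png

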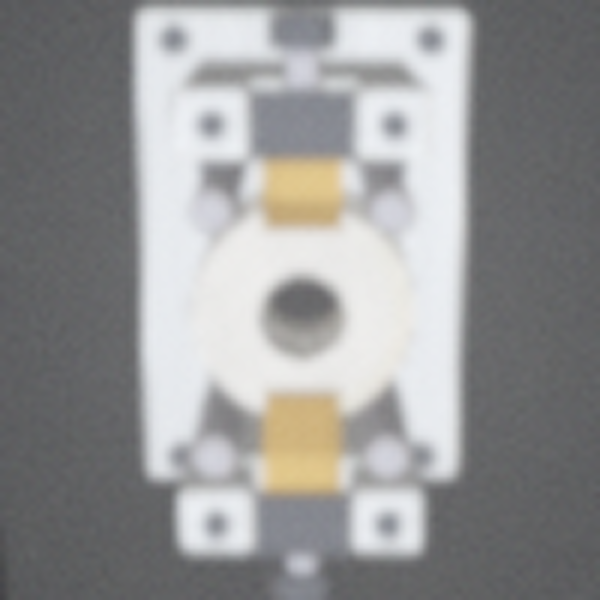

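The second ring is under both catches as well, with the gold over the ring at both ends. I'll return to put the two things back.

```bash
python3 -m creep '{"grip":[0.36,0.36,0.36,0.36,0.36,0.36,0.36,0.36,0.36,0.36,0.36,0.36],"offset":[[0,0,-0.08],[0,0,-0.16],[0,-0.06,-0.22],[-0.04,-1,-0.23],[-0.04,-1,-0.23],[-0.04,-1,-0.23],[-0.04,-1,-0.23],[-0.04,-1,-0.23],[-0.04,-1,-0.23],[-0.04,-1,-0.23],[-0.04,-1,-0.23],[-0.04,-1,-0.23]],"twist":[[0,0,0],[0,0,0],[0,0,-0.035],[0,0,-0.53],[0,0,-0.53],[0,0,-0.53],[0,0,-0.53],[0,0,-0.53],[0,0,-0.53],[0,0,-0.53],[0,0,-0.53],[0,0,-0.53]]}' | head -2
python3 go.py 422.9 202.8 470 92;python3 go.py 422.9 202.8 300 92
```

```text
time_s: 29.23
eef_pos: [486.3, 53.1, 477.5]
t 29.2333 pos [486.3  53.1 477.5] F [0.4 0.4 0.1] gap 59.6 gf 0.0 off [0.2289, -0.2309, 0.0156] tw [-0.0014, 0.0003, -0.1351] rows 3.9
t 29.2333 pos [486.3  53.1 477.5] F [0.4 0.4 0.1] gap 59.6 gf 0.0 off [0.2295, -0.2295, 0.3556] tw [-0.0014, 0.0003, -0.1351] rows 5.8
```

```bash
python3 -m creep '{"grip":[0.36,0.36,0.36,0.36,0.36,0.36,0.36,0.36,0.36,0.36,0.36,0.36],"offset":[[0.07,-0.06,0],[0.13,-0.12,0],[0.18,-0.17,0],[0.229,-0.228,0.01],[0.23,-0.23,0.09],[0.23,-0.23,0.17],[0.23,-0.23,0.25],[0.23,-0.23,0.32],[0.23,-0.23,0.35],[0.23,-0.23,0.35],[0.23,-0.23,0.35],[0.23,-0.23,0.35]],"twist":[[0,0,-0.03],[0,0,-0.06],[0,0,-0.1],[0,0,-0.135],[0,0,-0.135],[0,0,-0.135],[0,0,-0.135],[0,0,-0.135],[0,0,-0.135],[0,0,-0.135],[0,0,-0.135],[0,0,-0.135]]}'
python3 go.py 422.4 202.8 195.3 92
python3 - <<'E'
from h import *
save('wrist','w11')
E
```

```text
time_s: 30.23
eef_pos: [425.8, 201.7, 305.3]
eef_rot: [[-0.029, 1.0, -0.0], [1.0, 0.029, 0.0], [0.0, -0.0, -1.0]]
force: [-0.5, 0.4, 0.5]
finger_gap: 60.1
grip_force: 0.0
t 30.2333 pos [425.8 201.7 305.3] F [-0.5  0.4  0.5] gap 60.1 gf 0.0 off [0.0024, -0.0067, 0.2201] tw [-0.0, -0.0, -0.002] rows 2.6
```

View pics/w11.png

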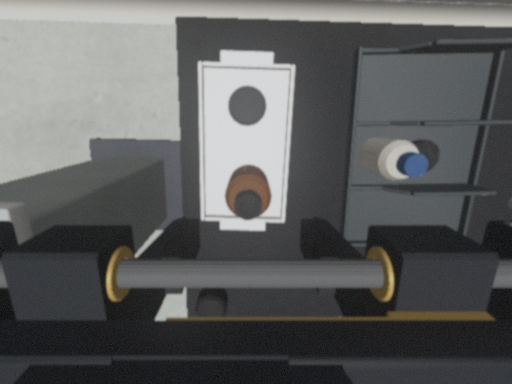

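The resist bottle (248,195) and the eyepiece (247,105) stand upright in the tray, and the bottle is centred between the fingers.

```bash
python3 -m creep '{"grip":[0.36,0.36,0.36,0.36,0.36,0.36,-0.1,-0.2,-0.2,-0.2,-0.2,-0.2],"offset":[[0.0024,-0.007,0.06],[0.0024,-0.007,0.12],[0.0024,-0.007,0.18],[0.0024,-0.007,0.21],[0.0024,-0.007,0.221],[0.0024,-0.007,0.221],[0.0024,-0.007,0.221],[0.0024,-0.007,0.221],[0.0024,-0.007,0.221],[0.0024,-0.007,0.221],[0.0024,-0.007,0.221],[0.0024,-0.007,0.221]],"twist":[[0,0,-0.002],[0,0,-0.002],[0,0,-0.002],[0,0,-0.002],[0,0,-0.002],[0,0,-0.002],[0,0,-0.002],[0,0,-0.002],[0,0,-0.002],[0,0,-0.002],[0,0,-0.002],[0,0,-0.002]]}' 20
python3 go.py 560.1 172.3 275 92;python3 go.py 560.1 172.3 197.8 92
```

```text
time_s: 31.28
eef_pos: [423.2, 203.2, 196.3]
eef_rot: [[-0.035, 0.999, 0.004], [0.999, 0.035, 0.001], [0.001, 0.004, -1.0]]
force: [-0.2, -0.6, 6.4]
finger_gap: 41.8
grip_force: 20.0
t 31.2833 pos [423.2 203.2 196.3] F [-0.2 -0.6  6.4] gap 41.8 gf 20.0 off [-0.0712, 0.272, -0.1565] tw [0.0011, -0.0004, 0.0] rows 3.9
t 31.2833 pos [423.2 203.2 196.3] F [-0.2 -0.6  6.4] gap 41.8 gf 20.0 off [-0.0714, 0.2715, -0.0021] tw [0.0011, -0.0004, 0.0] rows 3.4
```

```bash
python3 -m creep '{"grip":[-0.2,-0.2,-0.2,-0.2,-0.2,-0.2,-0.2,-0.2,-0.2,-0.2,-0.2,-0.2],"offset":[[0,0,-0.04],[0,0,-0.1],[0,0,-0.15],[-0.02,0.067,-0.15],[-0.05,0.134,-0.15],[-0.071,0.2,-0.15],[-0.071,0.27,-0.15],[-0.071,0.27,-0.15],[-0.071,0.27,-0.1],[-0.071,0.27,-0.05],[-0.071,0.27,-0.03],[-0.071,0.27,-0.03]],"twist":[[0,0,0],[0,0,0],[0,0,0],[0,0,0],[0,0,0],[0,0,0],[0,0,0],[0,0,0],[0,0,0],[0,0,0],[0,0,0],[0,0,0]]}'>/dev/null
python3 -m creep '{"grip":[-0.2,-0.2],"offset":[[0,0,0],[0,0,0]],"twist":[[0,0,0],[0,0,0]]}' >/dev/null
python3 go.py 560.1 172.3 198.3 92
```

```text
t 32.45 pos [558.4 172.2 210.6] F [ 0.7  0.  -1.7] gap 41.2 gf 20.0 off [0.0, 0.0033, 0.0246] tw [0.0004, -0.0001, 0.0001] rows 0.3
```

```bash
python3 -m creep '{"grip":[-0.2,-0.2,-0.2,0.36,0.36,0.36,0.36,0.36,0.36,0.36,0.36,0.36],"offset":[[0,0.003,0.012],[0,0.003,0.024],[0,0.003,0.024],[0,0.003,0.024],[0,0.003,0.024],[0,0.003,0.024],[0,0.003,-0.02],[0,0.003,-0.1],[0,0.003,-0.18],[0,0.003,-0.18],[0,0.003,-0.18],[0,0.003,-0.18]],"twist":[[0,0,0],[0,0,0],[0,0,0],[0,0,0],[0,0,0],[0,0,0],[0,0,0],[0,0,0],[0,0,0],[0,0,0],[0,0,0],[0,0,0]]}'
python3 - <<'E'
from h import *
im,d=load('w11');print('eye',ray(d,247,105,44))
E
python3 go.py 421 280 300 92
```

```text
time_s: 33.45
eef_pos: [559.4, 171.9, 299.5]
eef_rot: [[-0.035, 0.999, 0.0], [0.999, 0.035, 0.0], [0.0, 0.0, -1.0]]
force: [-0.6, 0.5, -0.5]
finger_gap: 59.6
grip_force: 0.0
eye [421.24326178 279.55883182  44.        ]
t 33.45 pos [559.4 171.9 299.5] F [-0.6  0.5 -0.5] gap 59.6 gf 0.0 off [0.2256, -0.2691, -0.0009] tw [0.0001, -0.0, 0.0] rows 4.2
```

```bash
python3 -m creep '{"grip":[0.36,0.36,0.36,0.36,0.36,0.36,0.36,0.36,0.36,0.36],"offset":[[0.05,-0.06,0],[0.11,-0.13,0],[0.17,-0.2,0],[0.226,-0.269,0],[0.226,-0.269,0.05],[0.226,-0.269,0.1],[0.226,-0.269,0.13],[0.226,-0.269,0.13],[0.226,-0.269,0.13],[0.226,-0.269,0.13]],"twist":[[0,0,0],[0,0,0],[0,0,0],[0,0,0],[0,0,0],[0,0,0],[0,0,0],[0,0,0],[0,0,0],[0,0,0]]}' >/dev/null
python3 go.py 421 280.5 193.5 92
```

```text
t 34.2833 pos [421.3 280.1 234.1] F [ 0.3 -0.3 -0.2] gap 60.1 gf 0.0 off [0.0009, -0.0005, 0.0812] tw [-0.0003, 0.0002, -0.0001] rows 1.0
```

```bash
python3 -m creep '{"grip":[0.36,0.36,0.36,0.36,0.36,-0.3,-0.5,-0.5,-0.5,-0.5,-0.5],"offset":[[0.001,0,0.04],[0.001,0,0.07],[0.001,0,0.081],[0.001,0,0.081],[0.001,0,0.081],[0.001,0,0.081],[0.001,0,0.081],[0.001,0,0.081],[0.001,0,0.081],[0.001,0,0.081],[0.001,0,0.081]],"twist":[[0,0,0],[0,0,0],[0,0,0],[0,0,0],[0,0,0],[0,0,0],[0,0,0],[0,0,0],[0,0,0],[0,0,0],[0,0,0]]}' 20
python3 go.py 553.9 301.5 195.5 92
```

```text
time_s: 35.2
eef_pos: [421.5, 280.9, 194.5]
eef_rot: [[-0.035, 0.999, 0.001], [0.999, 0.035, 0.0], [0.0, 0.001, -1.0]]
force: [-0.6, 0.2, 2.9]
finger_gap: 32.6
grip_force: 20.0
t 35.2 pos [421.5 280.9 194.5] F [-0.6  0.2  2.9] gap 32.6 gf 20.0 off [0.0319, 0.266, -0.0018] tw [0.0003, -0.0001, 0.0] rows 3.2
```

```bash
python3 -m creep '{"grip":[-0.5,-0.5,-0.5,-0.5,-0.5,-0.5,-0.5,-0.5,-0.5,-0.5,-0.5,-0.5],"offset":[[0,0,-0.04],[0,0,-0.1],[0,0,-0.15],[0.01,0.067,-0.15],[0.02,0.134,-0.15],[0.03,0.2,-0.15],[0.032,0.266,-0.15],[0.032,0.266,-0.15],[0.032,0.266,-0.1],[0.032,0.266,-0.05],[0.032,0.266,-0.03],[0.032,0.266,-0.03]],"twist":[[0,0,0],[0,0,0],[0,0,0],[0,0,0],[0,0,0],[0,0,0],[0,0,0],[0,0,0],[0,0,0],[0,0,0],[0,0,0],[0,0,0]]}'>/dev/null
python3 -m creep '{"grip":[-0.5,-0.5],"offset":[[0,0,0],[0,0,0]],"twist":[[0,0,0],[0,0,0]]}' >/dev/null
python3 go.py 553.9 301.5 196.5 92
```

```text
t 36.3667 pos [553.9 301.7 210.1] F [ 0.7  0.  -0.1] gap 33.2 gf 20.0 off [-0.0004, -0.0, 0.0272] tw [0.0004, -0.0002, 0.0001] rows 0.3
```

```bash
python3 -m creep '{"grip":[-0.5,-0.5,-0.5,0.36,0.36,0.36,0.36,0.36,0.36,0.36,0.36,0.36],"offset":[[0,0,0.014],[0,0,0.026],[0,0,0.026],[0,0,0.026],[0,0,0.026],[0,0,0.026],[0,0,-0.02],[0,0,-0.1],[0,0,-0.2],[-0.05,0,-0.25],[-0.09,0,-0.27],[-0.13,0,-0.27]],"twist":[[0,0,0],[0,0,0],[0,0,0],[0,0,0],[0,0,0],[0,0,0],[0,0,0],[0,0,0],[0,0,0],[0,0,0],[0,0,0],[0,0,0]]}'
python3 -m creep '{"grip":[0.36,0.36,0.36],"offset":[[0,0,0],[0,0,0],[0,0,0]],"twist":[[0,0,0],[0,0,0],[0,0,0]]}' >/dev/null
python3 - <<'E'
from h import *
f,d=save('wrist','w12');print(d['o']['eef_pos'],d['o']['time_s']);save('top','top1')
for n in('scene','top'):
    pass
E
```

```text
time_s: 37.37
eef_pos: [557.3, 236.5, 349.7]
eef_rot: [[-0.036, 0.999, 0.009], [0.999, 0.036, 0.003], [0.003, 0.009, -1.0]]
force: [-0.5, 0.9, 0.2]
finger_gap: 59.9
grip_force: 0.0
[555.6553580493405, 236.5527292572897, 343.3844891522926] 37.6167
```

View pics/w12.png

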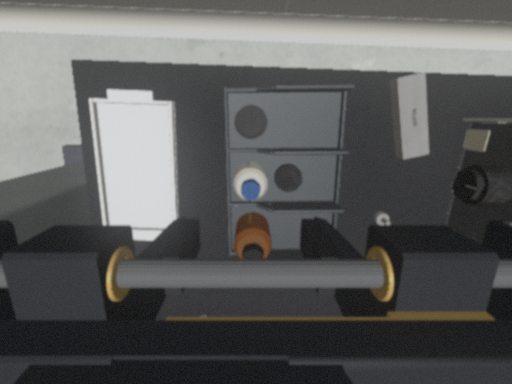

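Everything stands upright in its original place: the eyepiece at (250,121), IPA at (250,183), resist at (253,237) and the lens cap at (288,177). I'll check the positions and hand in.

```bash
python3 - <<'E'
from h import *
im,d=load('w12');print('eye',ray(d,250,121,46),'ipa',ray(d,251,188,81),'cap',ray(d,288,177,17),'res',ray(d,253,252,91))
print(bot.finish_job())
E
```

```text
eye [553.46291582 300.79052841  46.        ] ipa [556.52696823 240.18012425  81.        ] cap [600.35026956 238.27703501  17.        ] res [560.60498921 179.19688167  91.        ]
the job is handed in; nothing more can be done
None
```

The job is handed in: both rings sit under the magazine's brass catches, and the resist bottle and eyepiece stand upright in their original places; the lens cap and IPA bottle were left alone. The last camera check agrees, but the hand-in returned no verdict.

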